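Bond a pocket specimen viewer in the bench lever press

ROBOT

A 6-joint arm with a two-finger parallel gripper is mounted at the origin on a cart in front of the work surface, level with it; the furniture and walls round the work are solid. World frame = base frame: x ahead of the robot, y to its left, z up, the work surface at z = 0. Lengths are in m, angles in rad, forces in N, time in s.
With the tool pointing down it reaches from about 0.275 to 0.825 m from the base axis. Payload 5.2 kg.
Tool frame: the origin (TCP) lies midway between the tips of the shut fingers; the grasp point (between the pads) lies 19 mm behind it; y points along the fingers, x is the direction in which the jaws open and shut, and the axes are right-handed (so a half turn about y gives the same grasp; the last joint's range is limited). The gripper opens to 93 mm and grips with 3 to 60 N. Pads are 15 mm wide; open, the fingers measure 128 mm over their backs; the gripper's body (75 mm by 188 mm) begins 65 mm behind the grasp point.
Start: joints at [-1.552, 0.259, 1.535, -0, 1.348, -0.203], TCP at [0.121, -0.537, 0.219] pointing down, gripper open.
Joint ranges: [-3.14, 3.14], [-0.91, 2.08], [0.19, 2.58], [-1.22, 4.36], [0.22, 2.71], [-3.12, 3.12]. Speed limits (rad/s): [2.57, 2.57, 3.14, 3.14, 3.14, 3.14].

INTERFACE

Orientations are given as a unit quaternion [w, x, y, z].
In Python, from workcell import sense, camera, hand_in gives the robot as it stands. The module is installed in compiled form; this text tells all that it offers.
- The arm moves only by the shell command python3 -m creep 'ROWS' [FORCE]. ROWS is JSON, a list of rows, each an object of numbers: "dx", "dy", "dz": the shift along the tool's x, y, z in cm; "wx", "wy", "wz": the turn, a rotation vector about the tool's x, y, z in rad; "fingers": the gripper command: -1 is shut, 1 is fully open, values between are in proportion. In form: [{"dx": .., "dy": .., "dz": .., "wx": .., "wy": .., "wz": .., "fingers": ..}, ...]. A call has 1 to 8 rows; each row shifts and turns the pose as measured when the row begins, along the tool's axes as they then stand; what a row does not reach is not made up. A row lasts 1/8 s, in which the tool goes at most 62.5 mm and 10.7 degrees, less where a joint would pass 70% of its speed; a pose out of reach is approached as far as the arm can. A call with a gripper value outside its range is refused whole. The fingers move at their own pace and stop on an object; FORCE is the grip in N (left out, the last holds). Time passes only in rows, so rows that do not move let the fingers close. It gives the time, the measured TCP pose, the force and the opening at its end, in the units of the state.
- sense(): the state, without advancing time (a new reading comes with each control period).
- camera(name): name is "side" or "top" or "wrist"; returns a dict with "pixels" (480x640x3 uint8, red, green, blue), "z_map" (480x640 float32, m along the optical axis (not along the pixel's ray), 0 where there is no reading), "vfov" (degrees; the focal length in pixels is half the picture's height over the tangent of half this angle, whatever the lens; pixels are square), "cx", "cy" (the principal point, pixels), "k1" (the pictures are not rectified: a ray, as slopes to the right and down, at radius r is drawn at 1 + k1 r^2 times it, then the intrinsics apply), "xyz" and "orientation" of the camera in the world. Camera axes: x right, y up, looking along -z (the intrinsics and any distortion apply to the point x, -y, -z); pixel columns grow to the right and rows downward; lengths in m; the calibration is good to about 2 mm. A picture is of the moment at which its call begins.
- hand_in(): hands the job in, once; it reports no verdict.
The state is a dict: "time": time; "q": joint angles; "joint_vel": joint speeds; "tau": joint torques, N m; "tcp_pos": TCP position; "tcp_rot": TCP orientation; "force": force on the tool from outside, world axes, zero at the start; "wrist_torque": the same for the moment, N m; "grip_width": opening from 0.0 (shut) to 1.0 (fully open).
Only numpy, scipy, OpenCV 4.12 (cv2) and the standard library are available. Lean on these libraries where they do the work, as an engineer would, in place of code of your own. Each camera call takes 0.05 s, during which the arm holds its last target.

TASK

Load the three black parts of the pocket specimen viewer into the nest of the lever press, stacked squarely and let go of: first the cup, open side up, then the spacer ring on its rim, then the lens cap with its stub up. Only when all three are in, flip the safety catch fully over; then pull the sprung lever by its grip all the way down to its stop and keep holding it, for the adhesive rims bond only under pressure: the program finishes while still holding the lever down. Leave the petri dish, loupe, jar and dropper bottle undisturbed.

Things in the scene. Friction and masses are not known exactly. Their poses are not given: they have to be found in the camera images.
- press: Fixed grey bench press, base 215 x 160 mm. Origin on the worktop under the nest's axis; its x runs from the nest to the lever's hinge, y to the left of x, z up. Base spans x -90..+126, y +-80, top at z 14. The hinge axis is parallel to y at x 85, z 90, between two posts (34 x 12 mm, at x 85, y +-64.5, top at z 125).
- nest (a point): Centre of the flat round seat, 18 mm above the worktop; axes as the press. Two curved aluminium guide jaws on its +x and -x sides, 50 mm high over the seat, inner radius 27 mm, outer 35, mouth flared over the top 7 mm. On its +y and -y sides they leave slots 36 mm wide, open down to the seat, for the fingers that hold a part.
- viewer_cup: Black plastic cup, 50 mm diameter, 24 mm high, walls 5 mm thick, open upward, foot chamfered; origin at the centre of its underside. 50 g. Goes in first, on the seat.
- spacer_ring: Black plastic ring, 50 mm outer and 38 mm inner diameter, 12 mm high, lying flat; origin at the centre of its underside. 30 g. Goes on the cup's rim (24 mm above the seat).
- lens_cap: Black plastic disc, 50 mm diameter, 6 mm thick, with a round eyepiece stub of 24 mm diameter rising 12 mm above it in the middle; origin at the centre of its underside. 30 g. Goes on the ring (36 mm above the seat), stub up; its stub's top is then 54 mm above the seat.
- lever (a joint): Yoke of two steel arms 8 mm thick at press y +-52, grip 150 mm and sprung pad 85 mm from the hinge axis. 0 = raised, 20 degrees past upright (grip at press x 136, z 231); 1.92 = level, fully down on its stop (grip at x -65, z 90). A spring lifts it when let go; holding it down takes about 14 N downward at the grip. The catch blocks it near 0.
- lever_grip: Black ribbed grip of the lever, a free-turning sleeve 16 mm in diameter and 86 mm long, parallel to the press's y axis; origin at its middle, both sides of which are free for fingers between the arms.
- catch (a joint): Safety catch on the left (+y) post; axis parallel to press x at y 65.5, z 127. 0 = on: its bar points inward, right in front of the left lever arm. 1.57 = fully off: bar up; it clears the arm from about 1.3. Friction (0.05 N m) keeps it where it is left.
- catch_paddle (a point): Point on the catch's steel thumb paddle, 40 mm from its axis (press x 72). Paddle 20 mm wide along press x, 4 thick, reaching 53 mm from the axis. With the catch on it rises outward (+y) at 45 degrees; pressed down by a finger about 30 mm outward of the axis, it turns the catch off and ends 45 degrees below level. The space under it is free.
- press_pad: Round rubber-faced pad of 26 mm diameter on a sprung stem under the lever's bridge; origin at the centre of its face. With the lever fully down on a complete stack it yields about 3 mm and presses with about 13 N on the cap's stub.
- petri_dish: Bystander: closed petri dish, 61 mm diameter, 15 mm high; origin under its centre.
- loupe: Bystander: folding loupe, 30 x 43 x 15 mm; origin under its centre.
- jar: Bystander: white-capped specimen jar, 56 mm diameter, 72 mm high; origin under its centre.
- dropper: Bystander: amber dropper bottle with black bulb, 33 mm diameter, 100 mm high; origin under its centre.
Not all that is in view belongs to the job. What is shaped like the lens_cap but purple, red or turquoise is not meant.

How it is judged:
On the way, in this order (a step that is already met when the one before it is completed fails the run):
1. the cup stands in the nest on the seat and is let go of, catch on (horizontal distance between viewer_cup and nest below 0.003 m and z of viewer_cup in the frame of nest between -0.003 and 0.003 m and angle between viewer_cup's own z axis and vertical below 0.07 rad and contact force between the fingers and viewer_cup below 0.2 N and value of joint catch below 0.5 rad), for 0.2 s.
2. the spacer ring lies on the cup in the nest and is let go of, catch on (horizontal distance between each of viewer_cup, spacer_ring and nest below 0.003 m and z of viewer_cup in the frame of nest between -0.003 and 0.003 m and angle between each of viewer_cup, spacer_ring's own z axis and vertical below 0.07 rad and z of spacer_ring in the frame of nest between 0.021 and 0.027 m and contact force between the fingers and spacer_ring below 0.2 N and value of joint catch below 0.5 rad), for 0.2 s.
3. the lens cap lies on the ring, stub up, and is let go of, catch on (horizontal distance between each of viewer_cup, spacer_ring, lens_cap and nest below 0.003 m and z of viewer_cup in the frame of nest between -0.003 and 0.003 m and angle between each of viewer_cup, spacer_ring, lens_cap's own z axis and vertical below 0.07 rad and z of spacer_ring in the frame of nest between 0.021 and 0.027 m and z of lens_cap in the frame of nest between 0.033 and 0.039 m and contact force between the fingers and lens_cap below 0.2 N and value of joint catch below 0.5 rad), for 0.2 s.
4. the catch is flipped off while the lever is still up (horizontal distance between each of viewer_cup, spacer_ring, lens_cap and nest below 0.003 m and z of viewer_cup in the frame of nest between -0.003 and 0.003 m and angle between each of viewer_cup, spacer_ring, lens_cap's own z axis and vertical below 0.07 rad and z of spacer_ring in the frame of nest between 0.021 and 0.027 m and z of lens_cap in the frame of nest between 0.033 and 0.039 m and value of joint catch above 1.3 rad and value of joint lever below 0.15 rad), for 0.1 s.
5. the lever is down on its stop, held by its grip, and the pad presses the cap (horizontal distance between each of viewer_cup, spacer_ring, lens_cap and nest below 0.003 m and z of viewer_cup in the frame of nest between -0.003 and 0.003 m and angle between each of viewer_cup, spacer_ring, lens_cap's own z axis and vertical below 0.07 rad and z of spacer_ring in the frame of nest between 0.021 and 0.027 m and z of lens_cap in the frame of nest between 0.033 and 0.039 m and value of joint catch above 1.3 rad and value of joint lever above 1.87 rad and contact force between press_pad and lens_cap between 7 and 30 N and contact force between the fingers and lever_grip above 4 N), for 0.2 s.
At the end, for the whole second after the job is handed in: Fingers hold the grip (over 4 N); lever down (1.87 rad or more); pad presses the lens cap with 7 to 30 N; catch off (over 1.3 rad); cup, ring and cap stacked in this order, each within 3 mm of the nest's axis and of its height (0, 24, 36 mm over the seat), level within 0.07 rad (all of step 5); the arm keeps its last pose, push and grip.
It fails at once if the petri dish is shoved or knocked over (moved more than 20 mm or tipped) (distance of petri_dish from where it was at the start of the episode above 0.02 m or angle between petri_dish's own z axis and vertical above 0.3 rad).
It fails at once if the folding loupe is shoved or knocked over (moved more than 20 mm or tipped) (distance of loupe from where it was at the start of the episode above 0.02 m or angle between loupe's own z axis and vertical above 0.3 rad).
It fails at once if the specimen jar is shoved or knocked over (moved more than 20 mm or tipped) (distance of jar from where it was at the start of the episode above 0.02 m or angle between jar's own z axis and vertical above 0.3 rad).
It fails at once if the dropper bottle is shoved or knocked over (moved more than 20 mm or tipped) (distance of dropper from where it was at the start of the episode above 0.02 m or angle between dropper's own z axis and vertical above 0.3 rad).
It also fails if it takes over 72 s, if anything falls off the work surface, if the arm or the gripper's body presses on something with over 40 N, if the wrist force passes 120 N, or if a joint passes its speed limit or range.

## Working session

There is one attempt and no reset: what is moved stays moved. The work goes in short steps, Python scripts to look and compute and a shell command to move; the robot and the scene stay as the last step left them, time stands still between calls to the robot, and variables do not carry over. Pictures are saved under pics/ and viewed, and the job is handed in when it is done.

```bash
mkdir -p pics; ls
cat > h.py <<'E'
import numpy as np,cv2
from workcell import sense,camera,hand_in
from scipy.spatial.transform import Rotation as R
def shot(n,f):
    c=camera(n); cv2.imwrite('pics/'+f+'.png',c['pixels'][:,:,::-1]); np.save('pics/'+f+'.npy',c,allow_pickle=True); return c
def load(f): return np.load('pics/'+f+'.npy',allow_pickle=True).item()
def Rc(c):
    w,x,y,z=c['orientation']; return R.from_quat([x,y,z,w]).as_matrix()
def K(c):
    f=240/np.tan(np.radians(c['vfov'])/2); return np.array([[f,0,c['cx']],[0,f,c['cy']],[0,0,1.]])
def rays(c,uv):
    # returns cam-frame dirs with depth 1
    uv=np.atleast_2d(np.asarray(uv,float)); k=K(c)
    d=(uv-k[:2,2])/k[0,0]; r=d.copy()
    for _ in range(30): r=d/(1+c['k1']*(r**2).sum(1,keepdims=True))
    return np.c_[r[:,0],-r[:,1],-np.ones(len(r))]@Rc(c).T
def onz(c,uv,z):
    d=rays(c,uv); o=np.array(c['xyz']); return o+d*((z-o[2])/d[:,2])[:,None]
def pts(c,uv):
    uv=np.atleast_2d(uv).astype(int); return np.array(c['xyz'])+rays(c,uv)*c['z_map'][uv[:,1],uv[:,0]][:,None]
def proj(c,P):
    p=(np.atleast_2d(P)-c['xyz'])@Rc(c); s=np.c_[p[:,0],-p[:,1]]/(-p[:,2:]); s=s*(1+c['k1']*(s**2).sum(1,keepdims=True))
    k=K(c); return s*k[0,0]+k[:2,2]
def cloud(c):
    v,u=np.mgrid[:480,:640]; uv=np.c_[u.ravel(),v.ravel()]
    return pts(c,uv).reshape(480,640,3)
E
python3 - <<'E'
from h import *
for n in('side','top','wrist'):
    c=shot(n,n+'0'); print(n,c['xyz'],c['orientation'],c['vfov'],c['k1'],c['cx'],c['cy'])
s=sense();print(s)
E
```

```text
pics
side [-0.35731289  0.32000202  1.13237605] [-0.5395871  -0.20869593  0.30246398  0.7575007 ] 46.524812561709 -0.027346382223665075 315.04935309888 234.9885995779554
top [0.28902667 0.00134698 1.312143  ] [ 0.7157695   0.08023338 -0.07579059 -0.68955958] 54.30895047177302 -0.024925578758537084 320.76194549973934 239.12725041159484
wrist [ 0.19090805 -0.52053546  0.38299628] [ 0.77457524 -0.10164233  0.08252593 -0.61878227] 68.11806669764567 -0.06552483774772555 320.1959375422181 234.26763141316357
{'time': 0.15, 'q': array([-1.55182024e+00,  2.59154061e-01,  1.53581056e+00,  1.41431840e-05,
        1.34801166e+00, -2.02799479e-01]), 'joint_vel': array([-0.0003608 , -0.00233732, -0.00381226,  0.00139627,  0.00066579,
        0.00074673]), 'tau': array([ 8.05872678e-04, -4.37642241e+01, -2.84234136e+01,  7.20062829e-02,
        3.80343595e-02, -8.68835627e-05]), 'tcp_pos': array([ 0.12099934, -0.5361014 ,  0.21802876]), 'tcp_rot': array([ 0.55263795, -0.55187932,  0.4419085 , -0.4412906 ]), 'force': array([-0.46841402, -0.35899752,  0.07228745]), 'wrist_torque': array([ 0.02558919, -0.00087367, -0.01922749]), 'grip_width': 0.9994858234193857}
```

View pics/side0.png

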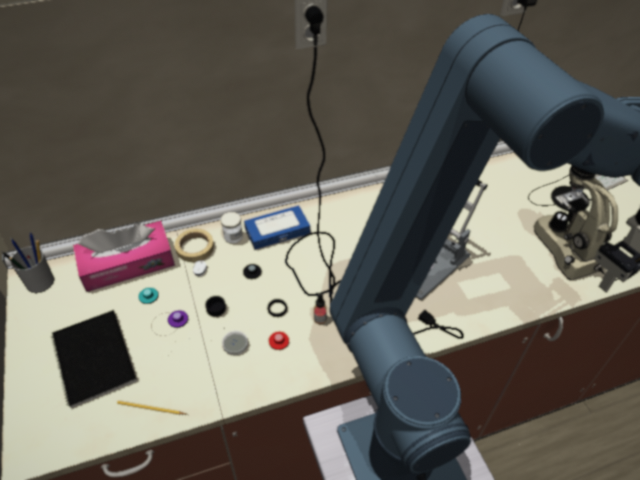

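View pics/top0.png

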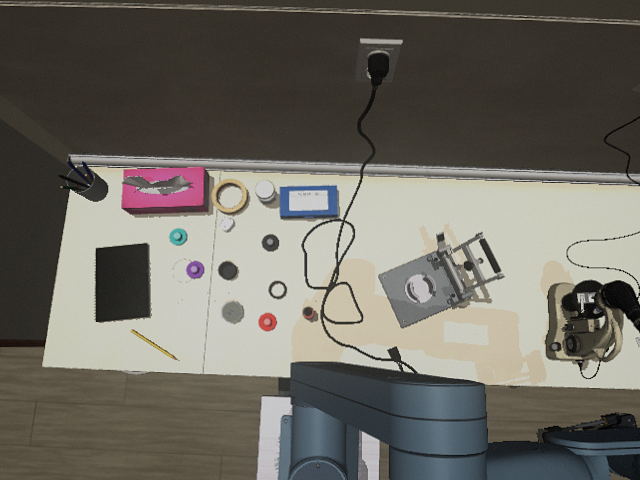

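View pics/wrist0.png

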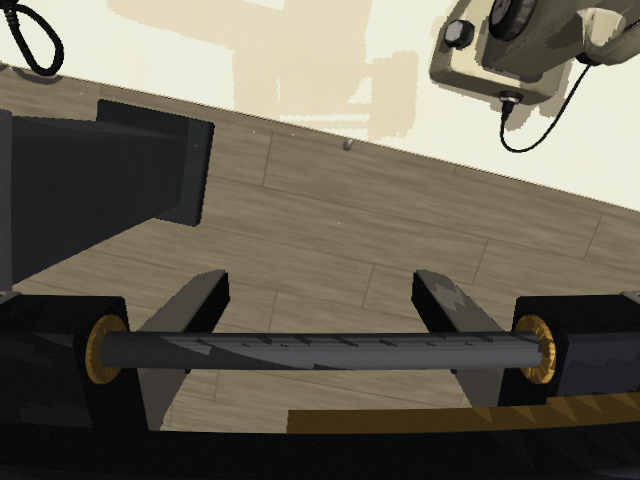

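Top view: cup at about (228,270), ring (278,289), black lens cap (270,242), press nest (420,289), grip (490,257). Dish (232,311), loupe (228,223), jar (265,190), dropper (310,313).

Run:
```python
from h import *
c=load('top0'); P=cloud(c)
for n,uv in dict(cup=(228,270),ring=(278,289),cap=(270,242),nest=(420,289),grip=(490,257),dish=(232,311),loupe=(228,223),jar=(265,190),drop=(310,313),red=(267,322),pur=(195,270)).items():
    print(n,P[uv[1],uv[0]].round(4), onz(c,[uv],0).round(3))
g=cv2.cvtColor(c['pixels'],cv2.COLOR_RGB2GRAY)
cv2.imwrite('pics/topA.png',cv2.resize(c['pixels'][170:340,160:360,::-1],None,fx=4,fy=4,interpolation=cv2.INTER_CUBIC)[:600])
cv2.imwrite('pics/topB.png',cv2.resize(c['pixels'][220:340,370:520,::-1],None,fx=5,fy=5,interpolation=cv2.INTER_CUBIC))
```

```text
cup [0.4831 0.2731 0.0081] [[0.484 0.275 0.   ]]
ring [ 0.4361  0.1301 -0.0025] [[0.436 0.13  0.   ]]
cap [0.5654 0.1581 0.0209] [[0.57  0.161 0.   ]]
nest [ 0.4485 -0.2652  0.0172] [[ 0.451 -0.269  0.   ]]
grip [ 0.5021 -0.3843  0.2382] [[ 0.549 -0.47   0.   ]]
dish [0.3687 0.2514 0.0156] [[0.37  0.254 0.   ]]
loupe [0.6173 0.2821 0.0176] [[0.622 0.286 0.   ]]
jar [0.7017 0.1748 0.0729] [[0.726 0.185 0.   ]]
drop [0.368  0.0353 0.0709] [[0.372 0.037 0.   ]]
red [0.3425 0.1527 0.0205] [[0.343 0.155 0.   ]]
pur [0.4787 0.3648 0.0141] [[0.481 0.369 0.   ]]
```

View pics/topA.png

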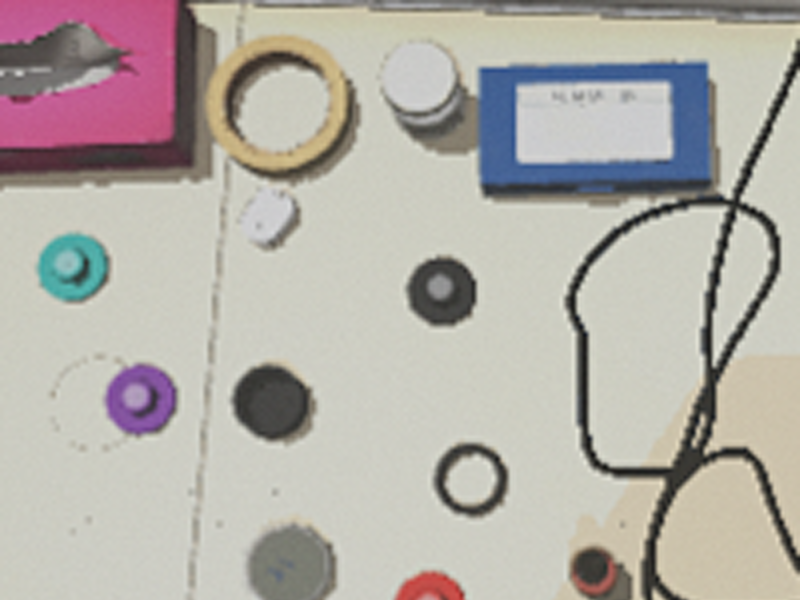

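View pics/topB.png

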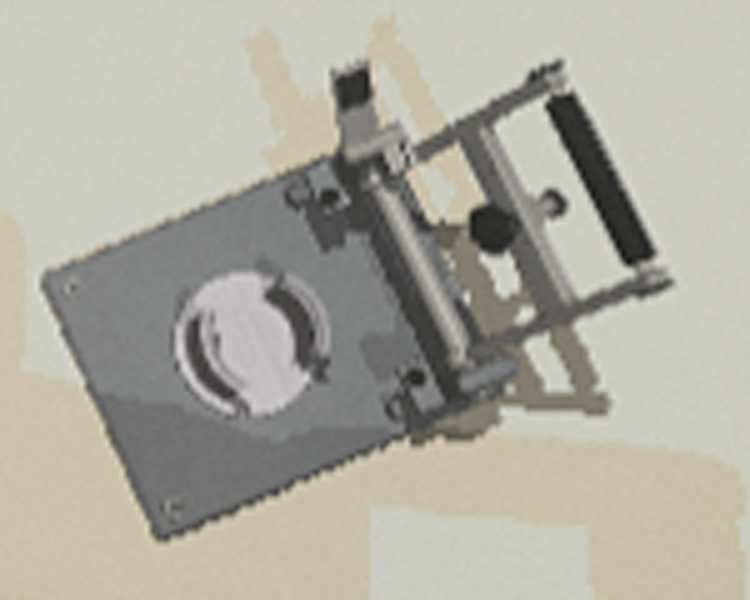

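Run:
```python
from h import *
from scipy.optimize import least_squares
c=load('top0'); P=cloud(c)
s=sense(); w,x,y,z=s['tcp_rot']; M=R.from_quat([x,y,z,w]).as_matrix(); print('tool axes cols\n',M.round(3)); print('cam in tool',(load('wrist0')['xyz']-s['tcp_pos'])@M)
# base top: z 14 -> pts
p=P[220:345,370:525].reshape(-1,3)
b=p[(p[:,2]>.009)&(p[:,2]<.0195)&(p[:,0]<.6)]
rect=cv2.minAreaRect((b[:,:2]*1000).astype(np.float32)); print('rect',rect, cv2.boxPoints(rect), len(b))
q=p[(p[:,2]>.05)&(p[:,2]<.075)&(np.hypot(p[:,0]-.4485,p[:,1]+.265)<.05)]
print(len(q)); 
if len(q)>10:
    f=lambda v:np.hypot(q[:,0]-v[0],q[:,1]-v[1])-v[2]
    print('jaw circle',least_squares(f,[.45,-.27,.03],loss='soft_l1',f_scale=.002).x)
g=p[(p[:,2]>.19)]
print('hi pts',len(g))
hsv=cv2.cvtColor(c['pixels'],cv2.COLOR_RGB2HSV); V=hsv[:,:,2]
def dark(name,uv,zz,r=22):
    m=np.zeros((480,640),np.uint8); m[uv[1]-r:uv[1]+r,uv[0]-r:uv[0]+r]=(V[uv[1]-r:uv[1]+r,uv[0]-r:uv[0]+r]<95)*255
    cs,_=cv2.findContours(m,cv2.RETR_EXTERNAL,cv2.CHAIN_APPROX_NONE)
    k=max(cs,key=cv2.contourArea); 
    for z_ in zz:
        e=onz(c,k[:,0],z_)[:,:2]; (cx,cy),rr=cv2.minEnclosingCircle((e*1000).astype(np.float32)); print(name,z_,(cx,cy),rr,'mean',e.mean(0), 'area r',np.sqrt(cv2.contourArea((e*1000).astype(np.float32))/np.pi))
dark('cup',(228,270),[.024,.012]);dark('ring',(278,289),[.012,.006]);dark('cap',(270,242),[.006])
```

```text
tool axes cols
 [[ 0.22  -0.     0.976]
 [-0.976  0.001  0.22 ]
 [-0.001 -1.     0.   ]]
cam in tool [-3.07675950e-05 -1.64946698e-01  7.16686548e-02]
rect ((472.9871520996094, -270.0157165527344), (192.13809204101562, 216.50621032714844), 24.835575103759766) [[ 340.3349  -212.1247 ]
 [ 431.27087 -408.60773]
 [ 605.6394  -327.90674]
 [ 514.7034  -131.4237 ]] 3263
146
jaw circle [ 0.44828319 -0.26030455  0.03100106]
hi pts 502
cup 0.024 (480.77716064453125, 271.27264404296875) 26.257556915283203 mean [0.48050638 0.27120774] area r 24.027499597467262
cup 0.012 (482.5634765625, 273.7872314453125) 26.50215721130371 mean [0.48229016 0.27372169] area r 24.251332842236238
ring 0.012 (433.2162170410156, 130.4092254638672) 24.304094314575195 mean [0.43319268 0.13015336] area r 23.04419740862845
ring 0.006 (433.881591796875, 131.00485229492188) 24.416284561157227 mean [0.43385799 0.13074778] area r 23.150547125227376
cap 0.006 (567.5680541992188, 159.433349609375) 24.075769424438477 mean [0.56772332 0.15906605] area r 22.583991439320364
```

```bash
python3 -m creep '[{"dy":-3,"dz":3,"fingers":0.6},{"dy":-3,"dz":3,"fingers":0.6},{"dy":-2,"wy":-0.18,"fingers":0.6},{"wy":-0.18,"fingers":0.6},{"wy":-0.18,"fingers":0.6},{"wy":-0.18,"fingers":0.6},{"wy":-0.18,"fingers":0.6},{"wy":-0.18,"fingers":0.6}]' 40
cat >> h.py <<'E'
def tool():
    s=sense(); w,x,y,z=s['tcp_rot']; return np.array(s['tcp_pos']),R.from_quat([x,y,z,w]).as_matrix(),s
def go(T,psi=None):
    # print shift cm in tool axes to target, and rotvec in tool axes to pointing-down with tool x at psi deg
    p,M,s=tool(); print('t',round(s['time'],2),'tcp',p.round(4),'psi',np.degrees(np.arctan2(M[1,0],M[0,0])).round(2),'grip',round(float(s['grip_width']),3),'F',np.round(s['force'],1))
    print('  shift cm now-axes',((np.array(T)-p)@M*100).round(2))
    if psi is not None:
        a=np.radians(psi); X=np.array([np.cos(a),np.sin(a),0]);Y=np.array([0,0,-1.]);D=np.c_[X,Y,np.cross(X,Y)]
        print('  rotvec',R.from_matrix(M.T@D).as_rotvec().round(3),' shift in goal axes',((np.array(T)-p)@D*100).round(2))
E
python3 -c "
from h import *
go([.448,-.263,.25],24.8)"
```

```text
t 0.15 tcp [ 0.121  -0.5361  0.218 ] psi -77.29 grip 0.999 F [-0.5 -0.4  0.1]
  shift cm now-axes [-19.45  -3.16  37.91]
  rotvec [-1.000e-03 -1.782e+00 -1.000e-03]  shift in goal axes [41.14 -3.2  11.08]$[0]: bad value
```

```bash
python3 -m creep '[{"dx":0,"dy":-3,"dz":3,"wx":0,"wy":0,"wz":0,"fingers":0.6},{"dx":0,"dy":-3,"dz":3,"wx":0,"wy":0,"wz":0,"fingers":0.6},{"dx":0,"dy":-2,"dz":0,"wx":0,"wy":-0.18,"wz":0,"fingers":0.6},{"dx":0,"dy":0,"dz":0,"wx":0,"wy":-0.18,"wz":0,"fingers":0.6},{"dx":0,"dy":0,"dz":0,"wx":0,"wy":-0.18,"wz":0,"fingers":0.6},{"dx":0,"dy":0,"dz":0,"wx":0,"wy":-0.18,"wz":0,"fingers":0.6},{"dx":0,"dy":0,"dz":0,"wx":0,"wy":-0.18,"wz":0,"fingers":0.6},{"dx":0,"dy":0,"dz":0,"wx":0,"wy":-0.18,"wz":0,"fingers":0.6}]' 40
python3 -c "
from h import *
go([.448,-.263,.25],24.8)"
```

```text
time: 1.15
tcp_pos: [0.1814, -0.5211, 0.2976]
tcp_rot: [0.705, -0.7, 0.083, -0.082]
force: [0.1, -0.5, 0.3]
grip_width: 0.797
t 1.15 tcp [ 0.1814 -0.5211  0.2976] psi -13.46 grip 0.797 F [ 0.1 -0.5  0.3]
  shift cm now-axes [19.93  4.95 31.27]
  rotvec [-0.008 -0.668  0.   ]  shift in goal axes [35.02  4.76 12.25]
```

```bash
python3 -m creep '[{"dx":0,"dy":0,"dz":2,"wx":0,"wy":-0.167,"wz":0,"fingers":0.6},{"dx":0,"dy":0,"dz":2,"wx":0,"wy":-0.167,"wz":0,"fingers":0.6},{"dx":0,"dy":0,"dz":2,"wx":0,"wy":-0.167,"wz":0,"fingers":0.6},{"dx":0,"dy":0,"dz":2,"wx":0,"wy":-0.167,"wz":0,"fingers":0.6},{"dx":5.8,"dy":0,"dz":0.5,"wx":0,"wy":0,"wz":0,"fingers":0.6},{"dx":5.8,"dy":0,"dz":0.5,"wx":0,"wy":0,"wz":0,"fingers":0.6},{"dx":5.8,"dy":0,"dz":0.5,"wx":0,"wy":0,"wz":0,"fingers":0.6},{"dx":5.8,"dy":0,"dz":0.5,"wx":0,"wy":0,"wz":0,"fingers":0.6}]'
python3 -c "
from h import *
go([.448,-.263,.25],24.8)"
```

```text
time: 2.15
tcp_pos: [0.3802, -0.3187, 0.2966]
tcp_rot: [0.694, -0.685, -0.158, 0.157]
force: [1.3, -1.5, -1.0]
grip_width: 0.799
t 2.15 tcp [ 0.3802 -0.3187  0.2966] psi 25.7 grip 0.799 F [ 1.3 -1.5 -1. ]
  shift cm now-axes [8.51 4.71 2.03]
  rotvec [-0.011  0.016  0.003]  shift in goal axes [8.49 4.66 2.21]
```

```bash
python3 -m creep '[{"dx":4.2,"dy":1,"dz":1.1,"wx":-0.011,"wy":0.016,"wz":0.003,"fingers":0.6},{"dx":4.2,"dy":1,"dz":1.1,"wx":0,"wy":0,"wz":0,"fingers":0.6},{"dx":0,"dy":0,"dz":0,"wx":0,"wy":0,"wz":0,"fingers":0.6}]'
python3 - <<'E'
from h import *
go([.448,-.263,.25],24.8)
for n in('wrist','side','top'): c=shot(n,n+'1')
go([.448,-.263,.25],24.8)
E
```

```text
time: 2.52
tcp_pos: [0.4512, -0.2579, 0.2755]
tcp_rot: [0.691, -0.69, -0.154, 0.153]
force: [-0.7, 0.1, -0.4]
grip_width: 0.803
t 2.52 tcp [ 0.4512 -0.2579  0.2755] psi 25.09 grip 0.803 F [-0.7  0.1 -0.4]
  shift cm now-axes [-0.51  2.55 -0.33]
  rotvec [-0.001  0.005  0.   ]  shift in goal axes [-0.5   2.55 -0.33]
t 2.67 tcp [ 0.4495 -0.2608  0.2766] psi 24.85 grip 0.798 F [-0.5 -0.1 -0.6]
  shift cm now-axes [-0.23  2.66 -0.13]
  rotvec [0.001 0.001 0.   ]  shift in goal axes [-0.23  2.66 -0.13]
```

View pics/wrist1.png

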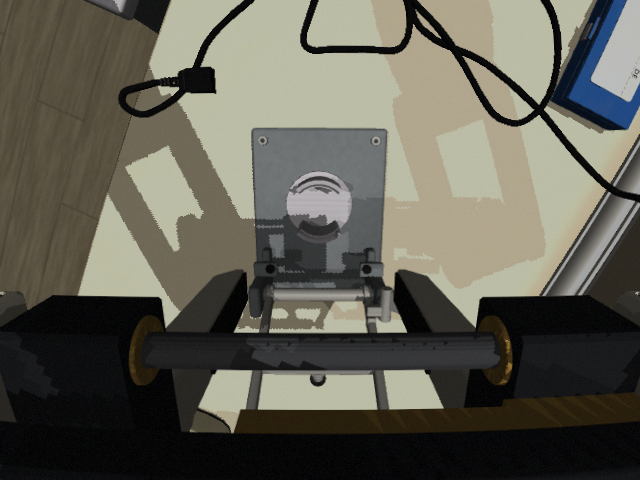

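View pics/side1.png

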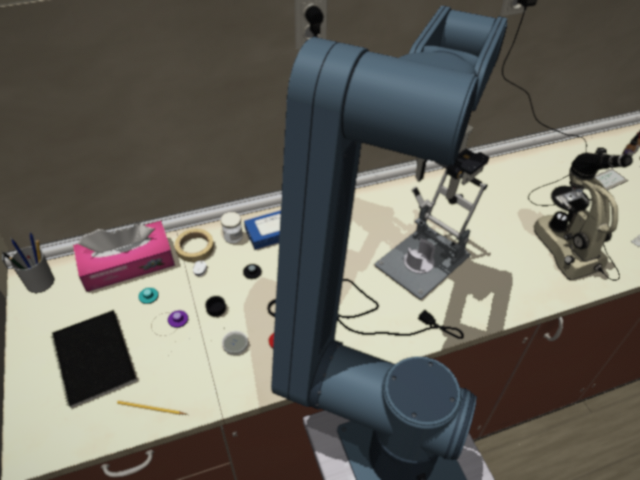

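Wrist view: nest at about (319,205), base front corners (252,129) and (386,129), base edge horizontal, so yaw matches.

Run:
```python
from h import *
from scipy.optimize import least_squares
for f,roi in (('wrist1',(120,245,245,395)),('top1',(220,340,370,470)),('side1',(230,300,370,470))):
    c=load(f); P=cloud(c); a,b,l,r=roi; p=P[a:b,l:r].reshape(-1,3)
    q=p[(np.abs(p[:,2]-.068)<.004)&(np.hypot(p[:,0]-.4485,p[:,1]+.262)<.045)]
    g=lambda v:np.hypot(q[:,0]-v[0],q[:,1]-v[1])-.031
    print(f,len(q),'jawtop',least_squares(g,[.448,-.262],loss='soft_l1',f_scale=.002).x if len(q)>8 else '', np.median(q[:,2]))
    # seat bright disc
    k=p[(np.abs(p[:,2]-.018)<.002)&(np.hypot(p[:,0]-.4485,p[:,1]+.262)<.03)]
    bt=p[(np.abs(p[:,2]-.014)<.004)]
    print(' base rect',cv2.minAreaRect((bt[:,:2]*1000).astype(np.float32)))
    print(' table z',np.median(P[a:b,l-10:l][np.abs(P[a:b,l-10:l,2])<.02][:,2]))
c=load('wrist1')
e=onz(c,[(252,129),(386,129)],.014); print(e, e.mean(0), np.linalg.norm(e[1]-e[0]), np.degrees(np.arctan2(*(e[1]-e[0])[[1,0]])))
d=(e[1]-e[0])[:2]; d/=np.linalg.norm(d); x=np.array([d[1],-d[0]]); print('nest',e.mean(0)[:2]+.09*x, 'x',x)
print('seat',onz(c,[(319,203)],.018))
cv2.imwrite('pics/w1z.png',cv2.resize(c['pixels'][110:260,230:410,::-1],None,fx=4,fy=4,interpolation=cv2.INTER_CUBIC))
```

```text
wrist1 533 jawtop [ 0.45110764 -0.26177323] 0.06654405270733027
 base rect ((443.0582275390625, -244.6630859375), (159.66246032714844, 142.18504333496094), 25.166324615478516)
 table z -0.0010532444761811588
top1 38 jawtop [ 0.44708069 -0.26194683] 0.06783134075672403
 base rect ((450.0589599609375, -261.7944030761719), (157.491455078125, 181.58932495117188), 24.77040672302246)
 table z -0.0002590068186081318
side1 90 jawtop [ 0.44790401 -0.26054068] 0.06801904777681256
 base rect ((438.2413635253906, -239.01235961914062), (161.31687927246094, 304.8877868652344), 25.307777404785156)
 table z 0.001368216433376035
[[ 0.34357876 -0.21522555  0.014     ]
 [ 0.48448645 -0.14917069  0.014     ]] [ 0.41403261 -0.18219812  0.014     ] 0.1556220526911563 25.11629413028549
nest [ 0.45223373 -0.26368845] x [ 0.42445694 -0.90544813]
seat [[ 0.45071015 -0.26052547  0.018     ]]
```

View pics/w1z.png

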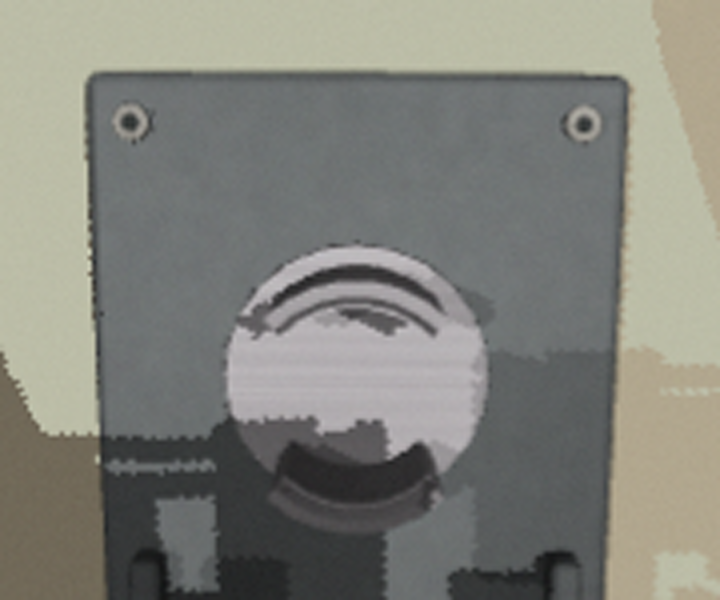

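```bash
python3 - <<'E'
from h import *
from scipy.optimize import least_squares
c=shot('wrist','wrist2'); P=cloud(c); p=P[120:245,245:395].reshape(-1,3)
q=p[(np.abs(p[:,2]-.068)<.004)&(np.hypot(p[:,0]-.4485,p[:,1]+.262)<.045)]
g=lambda v:np.hypot(q[:,0]-v[0],q[:,1]-v[1])-.031
print(len(q),least_squares(g,[.448,-.262],loss='soft_l1',f_scale=.002).x)
go([.4805,.2712,.27],24.9)
E
python3 -m creep '[{"dx":2.8,"dy":0,"dz":5.2,"wx":0,"wy":0,"wz":0,"fingers":0.6},{"dx":2.8,"dy":0,"dz":5.2,"wx":0,"wy":0,"wz":0,"fingers":0.6},{"dx":2.8,"dy":0,"dz":5.2,"wx":0,"wy":0,"wz":0,"fingers":0.6},{"dx":2.8,"dy":0,"dz":5.2,"wx":0,"wy":0,"wz":0,"fingers":0.6},{"dx":2.8,"dy":0,"dz":5.2,"wx":0,"wy":0,"wz":0,"fingers":0.6},{"dx":2.8,"dy":0,"dz":5.2,"wx":0,"wy":0,"wz":0,"fingers":0.6},{"dx":2.8,"dy":0,"dz":5.2,"wx":0,"wy":0,"wz":0,"fingers":0.6},{"dx":2.8,"dy":0,"dz":5.2,"wx":0,"wy":0,"wz":0,"fingers":0.6}]'
python3 -c "
from h import *
go([.4805,.2712,.20],24.9)"
```

```text
531 [ 0.45112152 -0.26170396]
t 2.73 tcp [ 0.4493 -0.2613  0.2769] psi 24.79 grip 0.802 F [ 0.   0.  -0.2]
  shift cm now-axes [25.15  0.62 47.03]
  rotvec [ 0.002 -0.002  0.   ]  shift in goal axes [25.25  0.69 46.98]
time: 3.72
tcp_pos: [0.4847, 0.2067, 0.279]
tcp_rot: [-0.69, 0.696, 0.144, -0.138]
force: [1.0, -0.4, 1.2]
grip_width: 0.801
t 3.73 tcp [0.4847 0.2067 0.279 ] psi 23.06 grip 0.801 F [ 1.  -0.4  1.2]
  shift cm now-axes [2.08 7.86 6.18]
  rotvec [ 0.01  -0.032  0.007]  shift in goal axes [2.33 7.9  6.03]
```

```bash
python3 -m creep '[{"dx":1.1,"dy":4,"dz":3,"wx":0.01,"wy":-0.032,"wz":0.007,"fingers":0.6},{"dx":1,"dy":4,"dz":2.7,"wx":0,"wy":0,"wz":0,"fingers":0.6},{"dx":0,"dy":0,"dz":0,"wx":0,"wy":0,"wz":0,"fingers":0.6}]'
python3 - <<'E'
from h import *
go([.4805,.2712,.1],24.9)
for n in('wrist','side','top'): c=shot(n,n+'3')
go([.4805,.2712,.1],24.9)
E
```

```text
time: 4.1
tcp_pos: [0.4836, 0.2687, 0.1988]
tcp_rot: [0.691, -0.69, -0.154, 0.151]
force: [-0.9, -0.1, -0.2]
grip_width: 0.802
t 4.1 tcp [0.4836 0.2687 0.1988] psi 24.91 grip 0.802 F [-0.9 -0.1 -0.2]
  shift cm now-axes [-0.21  9.88  0.37]
  rotvec [0.001 0.    0.004]  shift in goal axes [-0.17  9.88  0.36]
t 4.25 tcp [0.4864 0.2678 0.203 ] psi 24.78 grip 0.797 F [-0.3  0.5 -0.3]
  shift cm now-axes [-0.52 10.29  0.58]
  rotvec [ 0.002 -0.002  0.012]  shift in goal axes [-0.4  10.3   0.56]
```

View pics/wrist3.png

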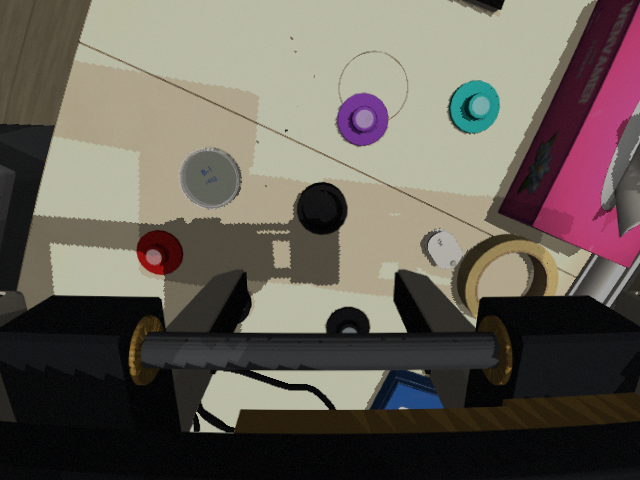

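View pics/side3.png

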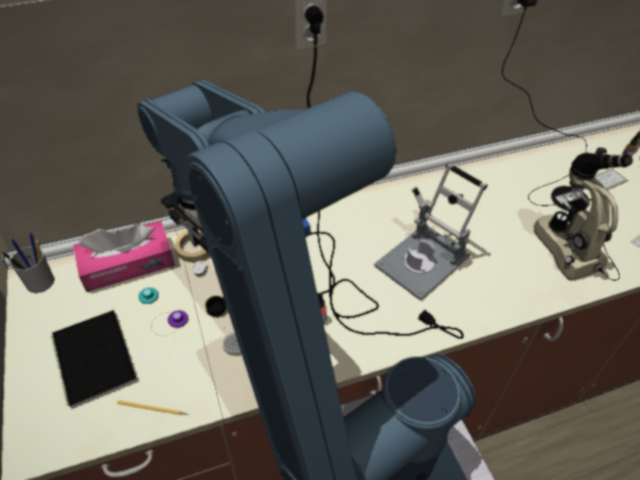

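View pics/top3.png

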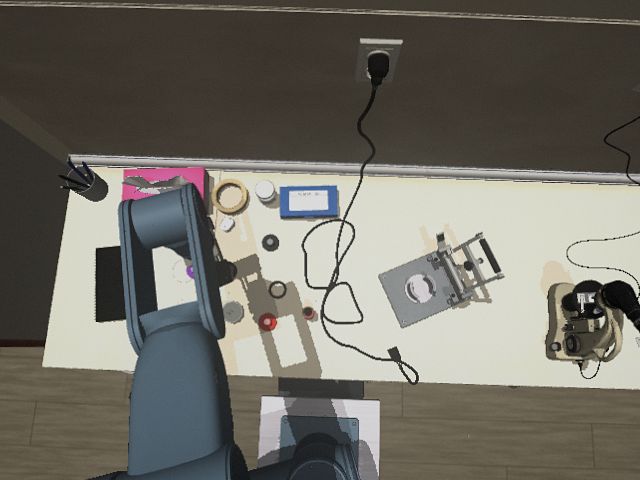

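Wrist view: cup at about (322,208) centred between the fingers. Side and top see the press clear now.

```bash
cat >> h.py <<'E'
from scipy.optimize import least_squares
def circ(P,c0,z0,dz,rmax,r,name=''):
    p=P.reshape(-1,3); q=p[(np.abs(p[:,2]-z0)<dz)&(np.hypot(p[:,0]-c0[0],p[:,1]-c0[1])<rmax)]
    if len(q)<8: print(name,'few',len(q)); return
    g=lambda v:np.hypot(q[:,0]-v[0],q[:,1]-v[1])-r
    o=least_squares(g,c0,loss='soft_l1',f_scale=.002); print(name,len(q),o.x.round(4),'z',np.median(q[:,2]).round(4)); return o.x
def dark(c,box,z,th=60,name=''):
    a,b,l,r=box; V=c['pixels'].max(2); m=np.zeros((480,640),np.uint8); m[a:b,l:r]=(V[a:b,l:r]<th)*255
    cs,_=cv2.findContours(m,cv2.RETR_EXTERNAL,cv2.CHAIN_APPROX_NONE); k=max(cs,key=cv2.contourArea)
    (u,v),(w,h),an=cv2.fitEllipse(k); e=onz(c,k[:,0]+0.0,z); (x,y),r=cv2.minEnclosingCircle((e[:,:2]*1000).astype(np.float32))
    print(name,'px',(round(u,1),round(v,1),round(w,1),round(h,1)),'ctr',onz(c,[(u,v)],z).round(4),'enc',(round(x,1),round(y,1),round(r,1)))
E
python3 - <<'E'
from h import *
for f in('wrist3','top0','side0'):
    c=load(f);P=cloud(c)
    circ(P,[.4815,.272],.024,.004,.035,.0225,f+' cup')
    circ(P,[.4335,.1305],.012,.004,.035,.022,f+' ring')
    circ(P,[.5675,.159],.006,.003,.035,.02,f+' cap')
    q=P.reshape(-1,3);q=q[(abs(q[:,2]-.018)<.003)&(np.hypot(q[:,0]-.567,q[:,1]-.159)<.02)]; print(' stub',len(q),q.mean(0).round(4) if len(q) else '')
for f in('top3','side3'):
    c=load(f);P=cloud(c)
    circ(P,[.449,-.2615],.068,.003,.045,.031,f+' jaw')
dark(load('wrist3'),(165,250,285,360),.024,45,'w cup')
c=load('wrist3'); cv2.imwrite('pics/w3z.png',cv2.resize(c['pixels'][150:350,260:400,::-1],None,fx=3,fy=3))
E
```

```text
wrist3 cup 770 [0.4835 0.2744] z 0.0229
wrist3 ring 112 [0.4352 0.1332] z 0.0105
wrist3 cap 670 [0.5699 0.159 ] z 0.0048
 stub 148 [0.5664 0.1657 0.0168]
top0 cup 82 [0.4809 0.2747] z 0.0237
top0 ring 95 [0.4326 0.132 ] z 0.0118
top0 cap 156 [0.5669 0.1601] z 0.0057
 stub 39 [0.5672 0.1598 0.0182]
side0 cup 131 [0.4809 0.2724] z 0.0242
side0 ring 138 [0.4325 0.1297] z 0.0119
side0 cap 166 [0.5692 0.1575] z 0.0059
 stub 47 [0.5669 0.1573 0.0185]
top3 jaw 66 [ 0.4487 -0.2612] z 0.0677
side3 jaw 78 [ 0.449  -0.2611] z 0.0677
w cup px (321.5, 208.4, 48.8, 51.5) ctr [[0.4823 0.2755 0.024 ]] enc (482.5, 275.3, 25.8)
```

View pics/w3z.png

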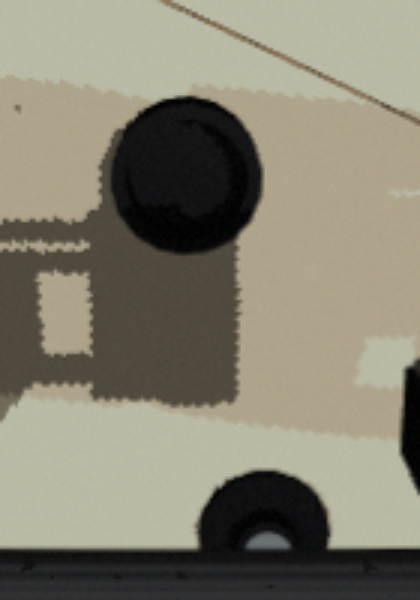

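```bash
python3 -m creep '[{"dx":-0.1,"dy":5,"dz":0.35,"wx":0,"wy":0,"wz":0.01,"fingers":0.6},{"dx":-0.1,"dy":5,"dz":0.2,"wx":0,"wy":0,"wz":0,"fingers":0.6},{"dx":0,"dy":4,"dz":0,"wx":0,"wy":0,"wz":0,"fingers":0.6},{"dx":0,"dy":0,"dz":0,"wx":0,"wy":0,"wz":0,"fingers":0.6},{"dx":0,"dy":0,"dz":0,"wx":0,"wy":0,"wz":0,"fingers":0.6}]'
python3 -c "
from h import *
go([.4815,.274,.004],24.9)"
```

```text
time: 4.88
tcp_pos: [0.4952, 0.2676, 0.0721]
tcp_rot: [-0.691, 0.692, 0.157, -0.14]
force: [0.1, 0.3, 0.5]
grip_width: 0.801
t 4.88 tcp [0.4952 0.2676 0.0721] psi 24.23 grip 0.801 F [0.1 0.3 0.5]
  shift cm now-axes [-1.15  6.78  1.2 ]
  rotvec [ 0.007 -0.012  0.024]  shift in goal axes [-0.97  6.81  1.16]
```

```bash
python3 -m creep '[{"dx":-1,"dy":2,"dz":1.2,"wx":0.007,"wy":-0.012,"wz":0.024,"fingers":0.6},{"dx":0,"dy":0,"dz":0,"wx":0,"wy":0,"wz":0,"fingers":0.6},{"dx":0,"dy":0,"dz":0,"wx":0,"wy":0,"wz":0,"fingers":0.6}]'
python3 -c "
from h import *
go([.4815,.274,.004],24.9)"
```

```text
time: 5.25
tcp_pos: [0.4836, 0.2755, 0.0548]
tcp_rot: [0.691, -0.69, -0.155, 0.151]
force: [0.7, -0.7, 0.1]
grip_width: 0.803
t 5.25 tcp [0.4836 0.2755 0.0548] psi 24.94 grip 0.803 F [ 0.7 -0.7  0.1]
  shift cm now-axes [-0.28  5.08 -0.05]
  rotvec [0.    0.001 0.005]  shift in goal axes [-0.25  5.08 -0.05]
```

```bash
python3 -m creep '[{"dx":-0.2,"dy":1.8,"dz":0,"wx":0,"wy":0,"wz":0.005,"fingers":0.6},{"dx":0,"dy":1.8,"dz":0,"wx":0,"wy":0,"wz":0,"fingers":0.6},{"dx":0,"dy":0,"dz":0,"wx":0,"wy":0,"wz":0,"fingers":0.6}]'
python3 -c "
from h import *
go([.4815,.274,.004],24.9)"
```

```text
time: 5.62
tcp_pos: [0.4816, 0.2749, 0.0168]
tcp_rot: [-0.69, 0.69, 0.153, -0.153]
force: [0.3, 0.3, 0.1]
grip_width: 0.798
t 5.62 tcp [0.4816 0.2749 0.0168] psi 24.98 grip 0.798 F [0.3 0.3 0.1]
  shift cm now-axes [-0.05  1.28 -0.08]
  rotvec [0.    0.001 0.   ]  shift in goal axes [-0.05  1.28 -0.08]
```

```bash
python3 -m creep '[{"dx":0,"dy":1.2,"dz":-0.05,"wx":0,"wy":0,"wz":0,"fingers":0.6},{"dx":0,"dy":0,"dz":-0.05,"wx":0,"wy":0,"wz":0,"fingers":-0.3},{"dx":0,"dy":0,"dz":0,"wx":0,"wy":0,"wz":0,"fingers":-0.3},{"dx":0,"dy":0,"dz":0,"wx":0,"wy":0,"wz":0,"fingers":-0.3},{"dx":0,"dy":0,"dz":0,"wx":0,"wy":0,"wz":0,"fingers":-0.3}]' 20
python3 -c "
from h import *
go([.4815,.274,.004],24.9)
shot('wrist','wrist4')"
```

```text
time: 6.25
tcp_pos: [0.4828, 0.2741, 0.0047]
tcp_rot: [-0.69, 0.69, 0.154, -0.152]
force: [-0.8, -1.1, -0.7]
grip_width: 0.532
t 6.25 tcp [0.4828 0.2741 0.0047] psi 24.98 grip 0.532 F [-0.8 -1.1 -0.7]
  shift cm now-axes [-0.12  0.07  0.05]
  rotvec [0.001 0.001 0.002]  shift in goal axes [-0.12  0.07  0.05]
```

View pics/wrist4.png

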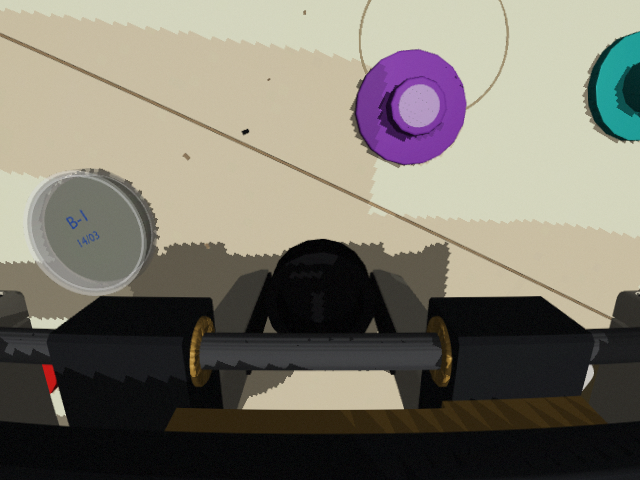

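Cup gripped (49.5 mm opening), seen between the fingers at (322,285). Lift and carry.

```bash
python3 -m creep '[{"dx":0,"dy":-4,"dz":0,"wx":0,"wy":0,"wz":0,"fingers":-0.3},{"dx":0,"dy":-5,"dz":0,"wx":0,"wy":0,"wz":0,"fingers":-0.3},{"dx":-2.8,"dy":-2,"dz":-5.2,"wx":0,"wy":0,"wz":0,"fingers":-0.3},{"dx":-2.8,"dy":-2,"dz":-5.2,"wx":0,"wy":0,"wz":0,"fingers":-0.3},{"dx":-2.8,"dy":0,"dz":-5.2,"wx":0,"wy":0,"wz":0,"fingers":-0.3},{"dx":-2.8,"dy":0,"dz":-5.2,"wx":0,"wy":0,"wz":0,"fingers":-0.3},{"dx":-2.8,"dy":0,"dz":-5.2,"wx":0,"wy":0,"wz":0,"fingers":-0.3},{"dx":-2.8,"dy":0,"dz":-5.2,"wx":0,"wy":0,"wz":0,"fingers":-0.3}]' 30
python3 -c "
from h import *
go([.4505,-.2613,.13],24.9)"
```

```text
time: 7.3
tcp_pos: [0.4642, -0.0858, 0.1413]
tcp_rot: [-0.688, 0.691, 0.159, -0.153]
force: [0.3, -0.2, -0.6]
grip_width: 0.532
t 7.3 tcp [ 0.4642 -0.0858  0.1413] psi 25.53 grip 0.532 F [ 0.3 -0.2 -0.6]
  shift cm now-axes [ -8.81   1.15 -15.24]
  rotvec [0.006 0.011 0.008]  shift in goal axes [ -8.63   1.13 -15.34]
```

```bash
python3 -m creep '[{"dx":-2.8,"dy":0,"dz":-5,"wx":0.006,"wy":0.011,"wz":0.008,"fingers":-0.3},{"dx":-2.8,"dy":0,"dz":-5,"wx":0,"wy":0,"wz":0,"fingers":-0.3},{"dx":-2,"dy":0,"dz":-3.5,"wx":0,"wy":0,"wz":0,"fingers":-0.3},{"dx":0,"dy":0,"dz":0,"wx":0,"wy":0,"wz":0,"fingers":-0.3},{"dx":0,"dy":0,"dz":0,"wx":0,"wy":0,"wz":0,"fingers":-0.3}]'
python3 -c "
from h import *
go([.4505,-.2613,.13],24.9)"
```

```text
time: 7.92
tcp_pos: [0.4509, -0.2495, 0.1425]
tcp_rot: [-0.69, 0.692, 0.151, -0.149]
force: [0.3, -0.4, -0.2]
grip_width: 0.528
t 7.92 tcp [ 0.4509 -0.2495  0.1425] psi 24.48 grip 0.528 F [ 0.3 -0.4 -0.2]
  shift cm now-axes [-0.52  1.25 -1.05]
  rotvec [ 0.003 -0.007  0.001]  shift in goal axes [-0.53  1.25 -1.05]
```

```bash
python3 -m creep '[{"dx":-0.5,"dy":2,"dz":-1,"wx":0.003,"wy":-0.007,"wz":0,"fingers":-0.3},{"dx":0,"dy":1,"dz":0,"wx":0,"wy":0,"wz":0,"fingers":-0.3},{"dx":0,"dy":0,"dz":0,"wx":0,"wy":0,"wz":0,"fingers":-0.3}]'
python3 -c "
from h import *
go([.4505,-.2613,.095],24.9)
for n in('wrist','side','top'): shot(n,n+'5')
P=cloud(load('wrist5'));circ(P,[.451,-.2617],.068,.004,.045,.031,'jaw w')
go([.4505,-.2613,.095],24.9)
c=load('side5');cv2.imwrite('pics/s5z.png',cv2.resize(c['pixels'][140:310,340:520,::-1],None,fx=3,fy=3))
"
```

```text
time: 8.3
tcp_pos: [0.4511, -0.257, 0.1124]
tcp_rot: [0.691, -0.69, -0.154, 0.153]
force: [0.1, 0.2, -1.5]
grip_width: 0.53
t 8.3 tcp [ 0.4511 -0.257   0.1124] psi 25.11 grip 0.53 F [ 0.1  0.2 -1.5]
  shift cm now-axes [-0.24  1.73 -0.36]
  rotvec [-0.001  0.004  0.002]  shift in goal axes [-0.23  1.74 -0.36]
jaw w 756 [ 0.4508 -0.261 ] z 0.0666
t 8.45 tcp [ 0.4518 -0.2581  0.1134] psi 25.1 grip 0.526 F [ 0.6  0.9 -1.9]
  shift cm now-axes [-0.26  1.84 -0.23]
  rotvec [0.002 0.003 0.003]  shift in goal axes [-0.25  1.84 -0.24]
```

View pics/wrist5.png

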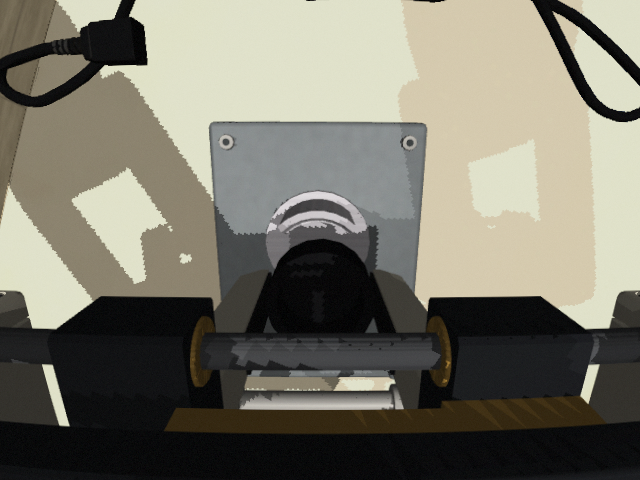

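View pics/s5z.png

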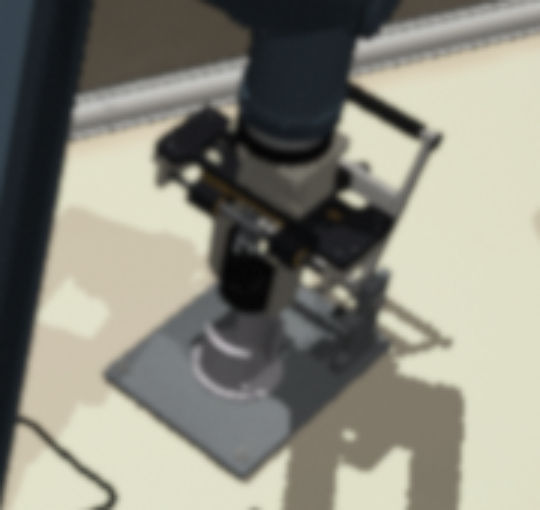

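```bash
python3 -m creep '[{"dx":-0.25,"dy":1.2,"dz":-0.25,"wx":0.002,"wy":0.003,"wz":0.003,"fingers":-0.3},{"dx":0,"dy":0,"dz":0,"wx":0,"wy":0,"wz":0,"fingers":-0.3},{"dx":0,"dy":0,"dz":0,"wx":0,"wy":0,"wz":0,"fingers":-0.3}]'
python3 -c "
from h import *
go([.4505,-.261,.08],24.9)"
```

```text
time: 8.82
tcp_pos: [0.451, -0.2615, 0.1014]
tcp_rot: [-0.69, 0.691, 0.153, -0.153]
force: [-0.6, 0.2, -0.7]
grip_width: 0.523
t 8.82 tcp [ 0.451  -0.2615  0.1014] psi 24.94 grip 0.523 F [-0.6  0.2 -0.7]
  shift cm now-axes [-0.03  2.14  0.07]
  rotvec [0.001 0.001 0.   ]  shift in goal axes [-0.02  2.14  0.07]
```

```bash
python3 -m creep '[{"dx":0,"dy":1.3,"dz":0.05,"wx":0,"wy":0,"wz":0,"fingers":-0.3},{"dx":0,"dy":1,"dz":0,"wx":0,"wy":0,"wz":0,"fingers":-0.3},{"dx":0,"dy":0,"dz":0,"wx":0,"wy":0,"wz":0,"fingers":-0.3}]'
python3 -c "
from h import *
go([.4505,-.261,.08],24.9)"
```

```text
time: 9.2
tcp_pos: [0.4506, -0.261, 0.0766]
tcp_rot: [-0.69, 0.691, 0.153, -0.153]
force: [0.3, 0.8, -1.3]
grip_width: 0.53
t 9.2 tcp [ 0.4506 -0.261   0.0766] psi 24.93 grip 0.53 F [ 0.3  0.8 -1.3]
  shift cm now-axes [-0.01 -0.34  0.  ]
  rotvec [0. 0. 0.]  shift in goal axes [-0.01 -0.34  0.  ]
```

Dead on. Now insert: seat contact expected at TCP z ≈ 0.0225.

```bash
python3 -m creep '[{"dx":0,"dy":1.2,"dz":0,"wx":0,"wy":0,"wz":0,"fingers":-0.3},{"dx":0,"dy":1.2,"dz":0,"wx":0,"wy":0,"wz":0,"fingers":-0.3},{"dx":0,"dy":1,"dz":0,"wx":0,"wy":0,"wz":0,"fingers":-0.3}]'
python3 -c "
from h import *
go([.4505,-.261,.0225],24.9)"
```

```text
time: 9.57
tcp_pos: [0.451, -0.2614, 0.0409]
tcp_rot: [-0.69, 0.691, 0.153, -0.152]
force: [-0.7, -0.1, -0.5]
grip_width: 0.528
t 9.57 tcp [ 0.451  -0.2614  0.0409] psi 24.92 grip 0.528 F [-0.7 -0.1 -0.5]
  shift cm now-axes [-0.03  1.84  0.06]
  rotvec [0.002 0.    0.001]  shift in goal axes [-0.03  1.84  0.05]
```

```bash
python3 -m creep '[{"dx":0,"dy":0.9,"dz":0.05,"wx":0,"wy":0,"wz":0,"fingers":-0.3},{"dx":0,"dy":0.9,"dz":0,"wx":0,"wy":0,"wz":0,"fingers":-0.3},{"dx":0,"dy":0,"dz":0,"wx":0,"wy":0,"wz":0,"fingers":-0.3}]'
python3 -c "
from h import *
go([.4505,-.261,.0225],24.9)"
```

```text
time: 9.95
tcp_pos: [0.4507, -0.2609, 0.021]
tcp_rot: [-0.69, 0.691, 0.153, -0.152]
force: [-0.6, -0.4, -0.2]
grip_width: 0.527
t 9.95 tcp [ 0.4507 -0.2609  0.021 ] psi 24.92 grip 0.527 F [-0.6 -0.4 -0.2]
  shift cm now-axes [-0.02 -0.15 -0.01]
  rotvec [0.001 0.    0.   ]  shift in goal axes [-0.02 -0.15 -0.01]
```

```bash
python3 -m creep '[{"dx":0,"dy":0.1,"dz":0,"wx":0,"wy":0,"wz":0,"fingers":-0.3},{"dx":0,"dy":0,"dz":0,"wx":0,"wy":0,"wz":0,"fingers":0.3},{"dx":0,"dy":0,"dz":0,"wx":0,"wy":0,"wz":0,"fingers":0.3},{"dx":0,"dy":0,"dz":0,"wx":0,"wy":0,"wz":0,"fingers":0.3}]'
python3 -c "
from h import *
go([.4505,-.261,.0225],24.9)"
python3 -m creep '[{"dx":0,"dy":-2,"dz":0,"wx":0,"wy":0,"wz":0,"fingers":0.3},{"dx":0,"dy":-4,"dz":0,"wx":0,"wy":0,"wz":0,"fingers":0.3},{"dx":0,"dy":-5,"dz":0,"wx":0,"wy":0,"wz":0,"fingers":0.3},{"dx":0,"dy":-3,"dz":0,"wx":0,"wy":0,"wz":0,"fingers":0.3},{"dx":0,"dy":0,"dz":0,"wx":0,"wy":0,"wz":0,"fingers":0.3}]'
python3 -c "
from h import *
go([.4330,.1315,.15],-5)
shot('wrist','wrist6')
"
```

```text
time: 10.45
tcp_pos: [0.4511, -0.2612, 0.0211]
tcp_rot: [-0.69, 0.691, 0.153, -0.152]
force: [-0.5, -0.5, 0.3]
grip_width: 0.652
t 10.45 tcp [ 0.4511 -0.2612  0.0211] psi 24.93 grip 0.652 F [-0.5 -0.5  0.3]
  shift cm now-axes [-0.05 -0.14  0.04]
  rotvec [0.002 0.001 0.001]  shift in goal axes [-0.05 -0.14  0.04]
time: 11.08
tcp_pos: [0.4503, -0.2606, 0.1634]
tcp_rot: [0.691, -0.69, -0.152, 0.153]
force: [-0.1, -0.5, -0.1]
grip_width: 0.649
t 11.07 tcp [ 0.4503 -0.2606  0.1634] psi 24.92 grip 0.649 F [-0.1 -0.5 -0.1]
  shift cm now-axes [14.96  1.36 36.28]
  rotvec [-0.001  0.522 -0.001]  shift in goal axes [-5.14  1.34 38.91]
```

View pics/wrist6.png

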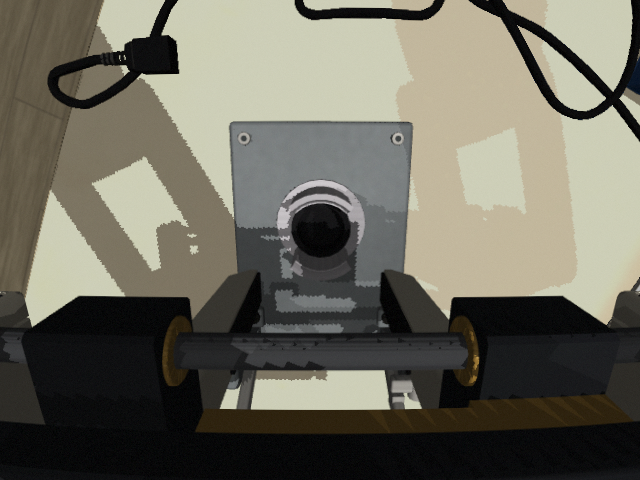

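Cup stands in the nest, centred at (320,230).

```bash
python3 -c "
from h import *
P=cloud(load('wrist6'));circ(P,[.4505,-.261],.042,.004,.0255,.0225,'cup')"
python3 -m creep '[{"dx":2.3,"dy":0,"dz":5.5,"wx":0,"wy":0,"wz":0,"fingers":0.5},{"dx":2.3,"dy":0,"dz":5.5,"wx":0,"wy":0,"wz":0,"fingers":0.5},{"dx":2.3,"dy":0,"dz":5.5,"wx":0,"wy":0,"wz":0,"fingers":0.5},{"dx":2.3,"dy":0,"dz":5.5,"wx":0,"wy":0,"wz":0,"fingers":0.5},{"dx":2.3,"dy":0,"dz":5.5,"wx":0,"wy":0,"wz":0,"fingers":0.5},{"dx":2.3,"dy":0,"dz":5.5,"wx":0,"wy":0,"wz":0,"fingers":0.5},{"dx":0,"dy":0,"dz":0,"wx":0,"wy":0.17,"wz":0,"fingers":0.5},{"dx":0,"dy":0,"dz":0,"wx":0,"wy":0.17,"wz":0,"fingers":0.5}]'
python3 -c "
from h import *
go([.4342,.1318,.15],-5)"
```

```text
cup 899 [ 0.4509 -0.2612] z 0.041
time: 12.12
tcp_pos: [0.4276, 0.11, 0.149]
tcp_rot: [0.71, -0.703, -0.022, 0.038]
force: [0.4, -0.1, -0.3]
grip_width: 0.752
t 12.12 tcp [0.4276 0.11   0.149 ] psi 4.85 grip 0.752 F [ 0.4 -0.1 -0.3]
  shift cm now-axes [ 0.84 -0.1   2.12]
  rotvec [-0.008  0.172 -0.024]  shift in goal axes [ 0.46 -0.1   2.23]
```

```bash
python3 -m creep '[{"dx":0.8,"dy":0,"dz":2.1,"wx":-0.008,"wy":0.16,"wz":-0.024,"fingers":0.5},{"dx":0,"dy":0,"dz":0,"wx":0,"wy":0,"wz":0,"fingers":0.5},{"dx":0,"dy":0,"dz":0,"wx":0,"wy":0,"wz":0,"fingers":0.5}]'
python3 - <<'E'
from h import *
go([.4342,.1318,.08],-5)
c=shot('wrist','wrist7');P=cloud(c);circ(P,[.434,.131],.011,.004,.035,.022,'ring')
E
```

```text
time: 12.5
tcp_pos: [0.4304, 0.132, 0.144]
tcp_rot: [-0.706, 0.707, -0.03, 0.024]
force: [-1.4, -0.2, -0.6]
grip_width: 0.748
t 12.5 tcp [0.4304 0.132  0.144 ] psi -4.37 grip 0.748 F [-1.4 -0.2 -0.6]
  shift cm now-axes [0.43 6.39 0.02]
  rotvec [ 0.002  0.011 -0.009]  shift in goal axes [0.38 6.4  0.02]
ring 1098 [0.4354 0.1319] z 0.0107
```

View pics/wrist7.png

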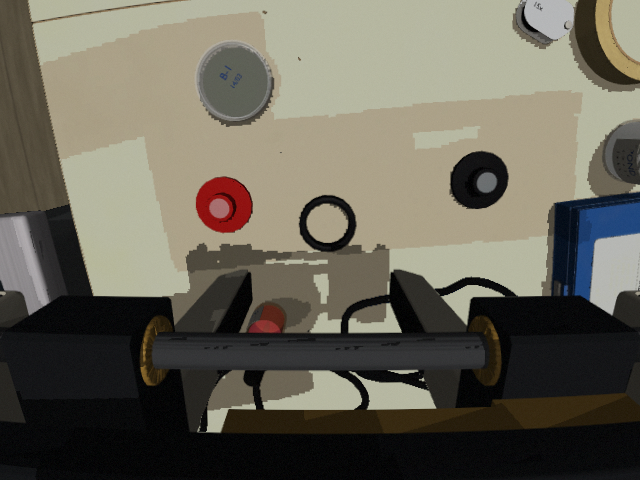

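Ring at (328,222); dropper at (268,320) is about 95 mm behind, clear of the body.

```bash
python3 -m creep '[{"dx":0.45,"dy":4,"dz":0,"wx":0,"wy":0.01,"wz":-0.009,"fingers":0.5},{"dx":0,"dy":4,"dz":0,"wx":0,"wy":0,"wz":0,"fingers":0.5},{"dx":0,"dy":1.5,"dz":0,"wx":0,"wy":0,"wz":0,"fingers":0.5},{"dx":0,"dy":0,"dz":0,"wx":0,"wy":0,"wz":0,"fingers":0.5}]'
python3 -c "
from h import *
go([.435,.1318,.003],-5)"
```

```text
time: 13.05
tcp_pos: [0.4355, 0.1287, 0.0462]
tcp_rot: [-0.706, 0.707, -0.029, 0.03]
force: [-0.5, 0.1, 0.9]
grip_width: 0.746
t 13.05 tcp [0.4355 0.1287 0.0462] psi -4.79 grip 0.746 F [-0.5  0.1  0.9]
  shift cm now-axes [-0.08  4.32  0.32]
  rotvec [0.002 0.004 0.001]  shift in goal axes [-0.07  4.32  0.31]
```

```bash
python3 -m creep '[{"dx":-0.05,"dy":1.6,"dz":0.3,"wx":0,"wy":0,"wz":0,"fingers":0.5},{"dx":0,"dy":1.3,"dz":0,"wx":0,"wy":0,"wz":0,"fingers":0.5},{"dx":0,"dy":0,"dz":0,"wx":0,"wy":0,"wz":0,"fingers":0.5}]'
python3 -c "
from h import *
go([.435,.1318,.003],-5)"
```

```text
time: 13.42
tcp_pos: [0.4369, 0.1306, 0.018]
tcp_rot: [-0.706, 0.707, -0.028, 0.031]
force: [-0.5, -0.0, 0.0]
grip_width: 0.755
t 13.43 tcp [0.4369 0.1306 0.018 ] psi -4.75 grip 0.755 F [-0.5 -0.   0. ]
  shift cm now-axes [-0.21  1.5   0.11]
  rotvec [0.002 0.004 0.004]  shift in goal axes [-0.2  1.5  0.1]
```

```bash
python3 -m creep '[{"dx":-0.2,"dy":0.9,"dz":0.1,"wx":0,"wy":0,"wz":0,"fingers":0.5},{"dx":0,"dy":0.6,"dz":0,"wx":0,"wy":0,"wz":0,"fingers":0.5},{"dx":0,"dy":0,"dz":0,"wx":0,"wy":0,"wz":0,"fingers":0.5}]'
python3 -c "
from h import *
go([.435,.1318,.003],-5)"
```

```text
time: 13.8
tcp_pos: [0.436, 0.1317, 0.0032]
tcp_rot: [-0.706, 0.707, -0.027, 0.031]
force: [0.2, -1.1, -0.1]
grip_width: 0.748
t 13.8 tcp [0.436  0.1317 0.0032] psi -4.73 grip 0.748 F [ 0.2 -1.1 -0.1]
  shift cm now-axes [-0.1   0.02  0.  ]
  rotvec [0.002 0.005 0.006]  shift in goal axes [-0.1   0.02  0.  ]
```

```bash
python3 -m creep '[{"dx":-0.1,"dy":0,"dz":0,"wx":0,"wy":0,"wz":0.006,"fingers":-0.3},{"dx":0,"dy":0,"dz":0,"wx":0,"wy":0,"wz":0,"fingers":-0.3},{"dx":0,"dy":0,"dz":0,"wx":0,"wy":0,"wz":0,"fingers":-0.3},{"dx":0,"dy":0,"dz":0,"wx":0,"wy":0,"wz":0,"fingers":-0.3}]' 20
python3 -c "
from h import *
go([.435,.1318,.003],-5)"
python3 -m creep '[{"dx":0,"dy":-3,"dz":0,"wx":0,"wy":0,"wz":0,"fingers":-0.3},{"dx":0,"dy":-5,"dz":0,"wx":0,"wy":0,"wz":0,"fingers":-0.3},{"dx":0,"dy":-5,"dz":0,"wx":0,"wy":0,"wz":0,"fingers":-0.3},{"dx":0,"dy":0,"dz":0,"wx":0,"wy":0,"wz":0,"fingers":-0.3}]'
python3 -c "
from h import *
go([.4505,-.261,.14],24.9);shot('wrist','wrist8')"
```

```text
time: 14.3
tcp_pos: [0.4353, 0.1319, 0.0037]
tcp_rot: [-0.706, 0.707, -0.029, 0.029]
force: [0.3, -0.0, -0.3]
grip_width: 0.526
t 14.3 tcp [0.4353 0.1319 0.0037] psi -4.72 grip 0.526 F [ 0.3 -0.  -0.3]
  shift cm now-axes [-0.03  0.07 -0.01]
  rotvec [0.002 0.005 0.   ]  shift in goal axes [-0.03  0.07 -0.01]
time: 14.8
tcp_pos: [0.4349, 0.132, 0.1369]
tcp_rot: [-0.706, 0.707, -0.03, 0.029]
force: [0.6, -0.0, -1.2]
grip_width: 0.533
t 14.8 tcp [0.4349 0.132  0.1369] psi -4.73 grip 0.533 F [ 0.6 -0.  -1.2]
  shift cm now-axes [  4.8   -0.24 -39.04]
  rotvec [ 0.001 -0.517 -0.002]  shift in goal axes [-15.13  -0.31 -36.3 ]
```

View pics/wrist8.png

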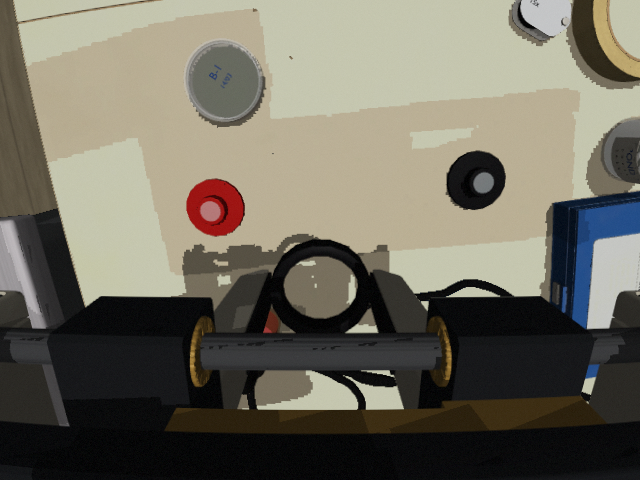

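Ring is held level, at (320,286).

```bash
python3 -m creep '[{"dx":0.8,"dy":-0.3,"dz":-6,"wx":0,"wy":0,"wz":0,"fingers":-0.3},{"dx":0.8,"dy":0,"dz":-6,"wx":0,"wy":0,"wz":0,"fingers":-0.3},{"dx":0.8,"dy":0,"dz":-6,"wx":0,"wy":0,"wz":0,"fingers":-0.3},{"dx":0.8,"dy":0,"dz":-6,"wx":0,"wy":0,"wz":0,"fingers":-0.3},{"dx":0.8,"dy":0,"dz":-6,"wx":0,"wy":0,"wz":0,"fingers":-0.3},{"dx":0.8,"dy":0,"dz":-5,"wx":0,"wy":0,"wz":0,"fingers":-0.3},{"dx":0,"dy":0,"dz":0,"wx":0,"wy":-0.17,"wz":0,"fingers":-0.3},{"dx":0,"dy":0,"dz":0,"wx":0,"wy":-0.17,"wz":0,"fingers":-0.3}]' 25
python3 -c "
from h import *
go([.4505,-.261,.12],24.9)"
```

```text
time: 15.85
tcp_pos: [0.4461, -0.2276, 0.1232]
tcp_rot: [0.705, -0.696, -0.087, 0.103]
force: [-0.2, 1.2, -0.3]
grip_width: 0.528
t 15.85 tcp [ 0.4461 -0.2276  0.1232] psi 15.51 grip 0.528 F [-0.2  1.2 -0.3]
  shift cm now-axes [-0.46  0.28 -3.34]
  rotvec [-0.017 -0.164 -0.019]  shift in goal axes [-1.01  0.32 -3.22]
```

```bash
python3 -m creep '[{"dx":-0.5,"dy":0,"dz":-3.3,"wx":-0.017,"wy":-0.155,"wz":-0.019,"fingers":-0.3},{"dx":0,"dy":0,"dz":0,"wx":0,"wy":0,"wz":0,"fingers":-0.3},{"dx":0,"dy":0,"dz":0,"wx":0,"wy":0,"wz":0,"fingers":-0.3}]'
python3 -c "
from h import *
go([.4505,-.261,.10],24.9)"
```

```text
time: 16.23
tcp_pos: [0.447, -0.2587, 0.1168]
tcp_rot: [0.694, -0.688, -0.148, 0.152]
force: [-0.7, 0.4, -0.1]
grip_width: 0.527
t 16.23 tcp [ 0.447  -0.2587  0.1168] psi 24.55 grip 0.527 F [-0.7  0.4 -0.1]
  shift cm now-axes [ 0.23  1.67 -0.37]
  rotvec [-0.011 -0.006 -0.004]  shift in goal axes [ 0.22  1.68 -0.36]
```

```bash
python3 -m creep '[{"dx":0.2,"dy":0.6,"dz":-0.35,"wx":-0.011,"wy":-0.006,"wz":-0.004,"fingers":-0.3},{"dx":0,"dy":0.6,"dz":0,"wx":0,"wy":0,"wz":0,"fingers":-0.3},{"dx":0,"dy":0,"dz":0,"wx":0,"wy":0,"wz":0,"fingers":-0.3}]'
python3 -c "
from h import *
go([.4507,-.2611,.08],24.9)"
```

```text
time: 16.6
tcp_pos: [0.4499, -0.2587, 0.1027]
tcp_rot: [0.691, -0.69, -0.152, 0.153]
force: [-0.4, -1.0, -0.4]
grip_width: 0.532
t 16.6 tcp [ 0.4499 -0.2587  0.1027] psi 24.88 grip 0.532 F [-0.4 -1.  -0.4]
  shift cm now-axes [-0.02  2.27 -0.26]
  rotvec [-0.002 -0.    -0.001]  shift in goal axes [-0.03  2.27 -0.25]
```

```bash
python3 -m creep '[{"dx":0,"dy":1.2,"dz":-0.25,"wx":-0.002,"wy":0,"wz":0,"fingers":-0.3},{"dx":0,"dy":0.8,"dz":0,"wx":0,"wy":0,"wz":0,"fingers":-0.3},{"dx":0,"dy":0,"dz":0,"wx":0,"wy":0,"wz":0,"fingers":-0.3}]'
python3 -c "
from h import *
go([.4507,-.2611,.0455],24.9)"
```

```text
time: 16.98
tcp_pos: [0.451, -0.2608, 0.0812]
tcp_rot: [-0.69, 0.691, 0.152, -0.153]
force: [-0.3, 0.7, 0.3]
grip_width: 0.527
t 16.98 tcp [ 0.451  -0.2608  0.0812] psi 24.89 grip 0.527 F [-0.3  0.7  0.3]
  shift cm now-axes [-0.04  3.57 -0.02]
  rotvec [ 0.    -0.    -0.001]  shift in goal axes [-0.04  3.57 -0.02]
```

```bash
python3 -m creep '[{"dx":0,"dy":1.2,"dz":0,"wx":0,"wy":0,"wz":0,"fingers":-0.3},{"dx":0,"dy":1.2,"dz":0,"wx":0,"wy":0,"wz":0,"fingers":-0.3},{"dx":0,"dy":0.5,"dz":0,"wx":0,"wy":0,"wz":0,"fingers":-0.3},{"dx":0,"dy":0,"dz":0,"wx":0,"wy":0,"wz":0,"fingers":-0.3}]'
python3 -c "
from h import *
go([.4507,-.2611,.0455],24.9)"
```

```text
time: 17.48
tcp_pos: [0.4509, -0.2608, 0.0499]
tcp_rot: [0.691, -0.691, -0.152, 0.153]
force: [-0.4, 0.0, -0.5]
grip_width: 0.525
t 17.48 tcp [ 0.4509 -0.2608  0.0499] psi 24.87 grip 0.525 F [-0.4  0.  -0.5]
  shift cm now-axes [-0.03  0.44 -0.02]
  rotvec [-0.    -0.    -0.001]  shift in goal axes [-0.03  0.44 -0.02]
```

```bash
python3 -m creep '[{"dx":0,"dy":0.4,"dz":0,"wx":0,"wy":0,"wz":0,"fingers":-0.3},{"dx":0,"dy":0.1,"dz":0,"wx":0,"wy":0,"wz":0,"fingers":-0.3},{"dx":0,"dy":0,"dz":0,"wx":0,"wy":0,"wz":0,"fingers":-0.3}]'
python3 -c "
from h import *
go([.4507,-.2611,.0455],24.9)"
python3 -m creep '[{"dx":0,"dy":0,"dz":0,"wx":0,"wy":0,"wz":0,"fingers":0.3},{"dx":0,"dy":0,"dz":0,"wx":0,"wy":0,"wz":0,"fingers":0.3},{"dx":0,"dy":0,"dz":0,"wx":0,"wy":0,"wz":0,"fingers":0.3},{"dx":0,"dy":-3,"dz":0,"wx":0,"wy":0,"wz":0,"fingers":0.3},{"dx":0,"dy":-5,"dz":0,"wx":0,"wy":0,"wz":0,"fingers":0.3},{"dx":0,"dy":-3,"dz":0,"wx":0,"wy":0,"wz":0,"fingers":0.3},{"dx":0,"dy":0,"dz":0,"wx":0,"wy":0,"wz":0,"fingers":0.3}]'
python3 -c "
from h import *
go([.5685,.1595,.15],24.9)
c=shot('wrist','wrist9')
P=cloud(c);circ(P,[.4505,-.261],.054,.004,.0255,.022,'ring')"
```

```text
time: 17.85
tcp_pos: [0.4512, -0.2611, 0.0457]
tcp_rot: [-0.69, 0.691, 0.152, -0.152]
force: [-0.2, 0.1, -0.4]
grip_width: 0.525
t 17.85 tcp [ 0.4512 -0.2611  0.0457] psi 24.88 grip 0.525 F [-0.2  0.1 -0.4]
  shift cm now-axes [-0.05  0.02  0.02]
  rotvec [ 0.001 -0.    -0.   ]  shift in goal axes [-0.05  0.02  0.02]
time: 18.73
tcp_pos: [0.451, -0.2609, 0.158]
tcp_rot: [0.691, -0.69, -0.152, 0.153]
force: [0.4, 0.3, -0.5]
grip_width: 0.648
t 18.73 tcp [ 0.451  -0.2609  0.158 ] psi 24.87 grip 0.648 F [ 0.4  0.3 -0.5]
  shift cm now-axes [28.34  0.78 33.2 ]
  rotvec [-0.    -0.001 -0.001]  shift in goal axes [28.36  0.8  33.18]
ring 1262 [ 0.4512 -0.261 ] z 0.0527
```

View pics/wrist9.png

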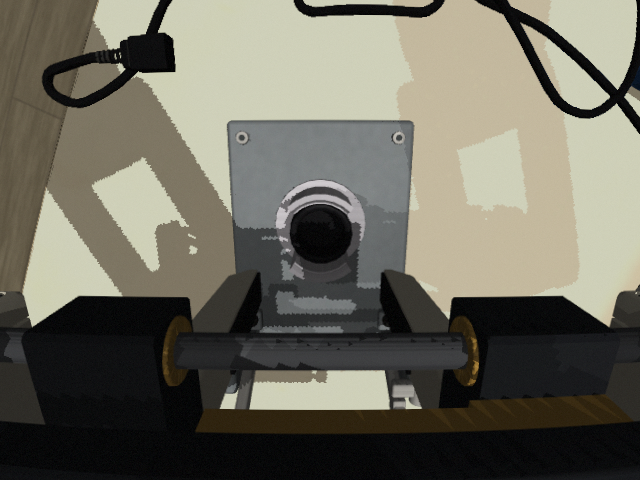

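Ring sits in the nest on the cup at (321,233). Now the cap.

```bash
python3 -m creep '[{"dx":3.9,"dy":0,"dz":4.6,"wx":0,"wy":0,"wz":0,"fingers":0.2},{"dx":3.9,"dy":0,"dz":4.6,"wx":0,"wy":0,"wz":0,"fingers":0.2},{"dx":3.9,"dy":0,"dz":4.6,"wx":0,"wy":0,"wz":0,"fingers":0.2},{"dx":3.9,"dy":0,"dz":4.6,"wx":0,"wy":0,"wz":0,"fingers":0.2},{"dx":3.9,"dy":0,"dz":4.6,"wx":0,"wy":0,"wz":0,"fingers":0.2},{"dx":3.9,"dy":0,"dz":4.6,"wx":0,"wy":0,"wz":0,"fingers":0.2},{"dx":3,"dy":0,"dz":3.4,"wx":0,"wy":0,"wz":0,"fingers":0.2},{"dx":0,"dy":0,"dz":0,"wx":0,"wy":0,"wz":0,"fingers":0.2}]'
python3 -c "
from h import *
go([.5685,.1595,.15],24.9)"
```

```text
time: 19.77
tcp_pos: [0.5569, 0.1431, 0.1416]
tcp_rot: [0.694, -0.688, -0.143, 0.158]
force: [-0.1, -0.9, -0.8]
grip_width: 0.604
t 19.77 tcp [0.5569 0.1431 0.1416] psi 24.56 grip 0.604 F [-0.1 -0.9 -0.8]
  shift cm now-axes [ 1.72 -0.86  1.02]
  rotvec [-0.014 -0.006 -0.018]  shift in goal axes [ 1.74 -0.84  1.  ]
```

```bash
python3 -m creep '[{"dx":1.7,"dy":0,"dz":1,"wx":-0.014,"wy":-0.006,"wz":-0.018,"fingers":0.2},{"dx":0,"dy":0,"dz":0,"wx":0,"wy":0,"wz":0,"fingers":0.2},{"dx":0,"dy":0,"dz":0,"wx":0,"wy":0,"wz":0,"fingers":0.2}]'
python3 - <<'E'
from h import *
go([.5685,.1595,.08],24.9)
c=shot('wrist','wrist10');P=cloud(c);circ(P,[.568,.159],.005,.002,.035,.0185,'cap')
q=P.reshape(-1,3);q=q[(abs(q[:,2]-.017)<.003)&(np.hypot(q[:,0]-.568,q[:,1]-.159)<.02)]; print(' stub',len(q),q.mean(0).round(4), cv2.minEnclosingCircle((q[:,:2]*1000).astype(np.float32)))
E
```

```text
time: 20.15
tcp_pos: [0.5673, 0.1583, 0.1385]
tcp_rot: [-0.69, 0.691, 0.151, -0.153]
force: [-0.1, -0.1, 0.4]
grip_width: 0.6
t 20.15 tcp [0.5673 0.1583 0.1385] psi 24.84 grip 0.6 F [-0.1 -0.1  0.4]
  shift cm now-axes [0.18 5.85 0.07]
  rotvec [ 0.    -0.001 -0.004]  shift in goal axes [0.16 5.85 0.06]
cap 1833 [0.5698 0.1595] z 0.005
 stub 612 [0.5694 0.1603 0.0171] ((569.5821533203125, 159.7972869873047), 11.993599891662598)
```

View pics/wrist10.png

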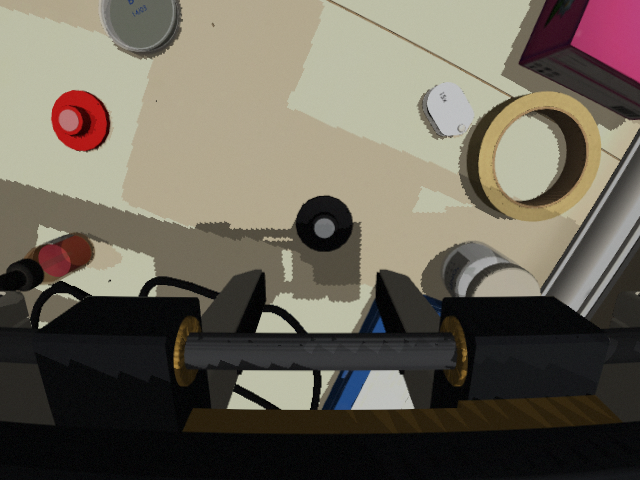

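Cap at (324,223), stub in the middle; jar at (490,275) will stay under the gripper body.

```bash
python3 -m creep '[{"dx":0.25,"dy":4,"dz":0.05,"wx":0,"wy":0,"wz":0,"fingers":0.2},{"dx":0,"dy":4,"dz":0,"wx":0,"wy":0,"wz":0,"fingers":0.2},{"dx":0,"dy":1.5,"dz":0,"wx":0,"wy":0,"wz":0,"fingers":0.2},{"dx":0,"dy":0,"dz":0,"wx":0,"wy":0,"wz":0,"fingers":0.2}]'
python3 -c "
from h import *
go([.5695,.1597,.008],24.9)"
```

```text
time: 20.7
tcp_pos: [0.5715, 0.1563, 0.0441]
tcp_rot: [-0.69, 0.692, 0.151, -0.15]
force: [0.1, -0.4, 0.6]
grip_width: 0.605
t 20.7 tcp [0.5715 0.1563 0.0441] psi 24.56 grip 0.605 F [ 0.1 -0.4  0.6]
  shift cm now-axes [-0.04  3.61  0.4 ]
  rotvec [ 0.003 -0.006  0.001]  shift in goal axes [-0.04  3.61  0.39]
```

```bash
python3 -m creep '[{"dx":0,"dy":1.3,"dz":0.4,"wx":0.003,"wy":-0.006,"wz":0,"fingers":0.2},{"dx":0,"dy":1.2,"dz":0,"wx":0,"wy":0,"wz":0,"fingers":0.2},{"dx":0,"dy":0,"dz":0,"wx":0,"wy":0,"wz":0,"fingers":0.2}]'
python3 -c "
from h import *
go([.5695,.1597,.008],24.9)"
```

```text
time: 21.08
tcp_pos: [0.5719, 0.1601, 0.0205]
tcp_rot: [0.691, -0.69, -0.155, 0.15]
force: [0.6, 0.4, 0.3]
grip_width: 0.601
t 21.07 tcp [0.5719 0.1601 0.0205] psi 24.9 grip 0.601 F [0.6 0.4 0.3]
  shift cm now-axes [-0.24  1.24  0.07]
  rotvec [0.001 0.    0.006]  shift in goal axes [-0.24  1.25  0.07]
```

```bash
python3 -m creep '[{"dx":-0.2,"dy":0.7,"dz":0.05,"wx":0,"wy":0,"wz":0.006,"fingers":0.2},{"dx":0,"dy":0.5,"dz":0,"wx":0,"wy":0,"wz":0,"fingers":0.2},{"dx":0,"dy":0,"dz":0,"wx":0,"wy":0,"wz":0,"fingers":0.2}]'
python3 -c "
from h import *
go([.5695,.1597,.008],24.9)"
```

```text
time: 21.45
tcp_pos: [0.5704, 0.1599, 0.0083]
tcp_rot: [-0.69, 0.691, 0.153, -0.152]
force: [0.1, -0.3, 0.7]
grip_width: 0.601
t 21.45 tcp [0.5704 0.1599 0.0083] psi 24.92 grip 0.601 F [ 0.1 -0.3  0.7]
  shift cm now-axes [-0.09  0.03  0.02]
  rotvec [0.002 0.    0.   ]  shift in goal axes [-0.09  0.03  0.02]
```

```bash
python3 -m creep '[{"dx":-0.1,"dy":0,"dz":0,"wx":0,"wy":0,"wz":0,"fingers":-0.9},{"dx":0,"dy":0,"dz":0,"wx":0,"wy":0,"wz":0,"fingers":-0.9},{"dx":0,"dy":0,"dz":0,"wx":0,"wy":0,"wz":0,"fingers":-0.9},{"dx":0,"dy":0,"dz":0,"wx":0,"wy":0,"wz":0,"fingers":-0.9},{"dx":0,"dy":0,"dz":0,"wx":0,"wy":0,"wz":0,"fingers":-0.9}]' 20
python3 -c "
from h import *
go([.5695,.1597,.008],24.9)"
python3 -m creep '[{"dx":0,"dy":-3,"dz":0,"wx":0,"wy":0,"wz":0,"fingers":-0.9},{"dx":0,"dy":-5,"dz":0,"wx":0,"wy":0,"wz":0,"fingers":-0.9},{"dx":0,"dy":-5,"dz":0,"wx":0,"wy":0,"wz":0,"fingers":-0.9},{"dx":0,"dy":0,"dz":0,"wx":0,"wy":0,"wz":0,"fingers":-0.9}]'
python3 -c "
from h import *
go([.4508,-.261,.15],24.9);shot('wrist','wrist11')"
```

```text
time: 22.08
tcp_pos: [0.5698, 0.1595, 0.0089]
tcp_rot: [-0.69, 0.691, 0.153, -0.152]
force: [0.1, -0.5, -0.5]
grip_width: 0.249
t 22.07 tcp [0.5698 0.1595 0.0089] psi 24.92 grip 0.249 F [ 0.1 -0.5 -0.5]
  shift cm now-axes [-0.02  0.09  0.03]
  rotvec [0.002 0.    0.001]  shift in goal axes [-0.02  0.09  0.03]
time: 22.58
tcp_pos: [0.569, 0.1595, 0.1415]
tcp_rot: [-0.69, 0.691, 0.152, -0.153]
force: [0.4, 0.2, -0.3]
grip_width: 0.248
t 22.57 tcp [0.569  0.1595 0.1415] psi 24.91 grip 0.248 F [ 0.4  0.2 -0.3]
  shift cm now-axes [-28.43  -0.79 -33.16]
  rotvec [ 0.001  0.    -0.001]  shift in goal axes [-28.42  -0.85 -33.17]
```

View pics/wrist11.png

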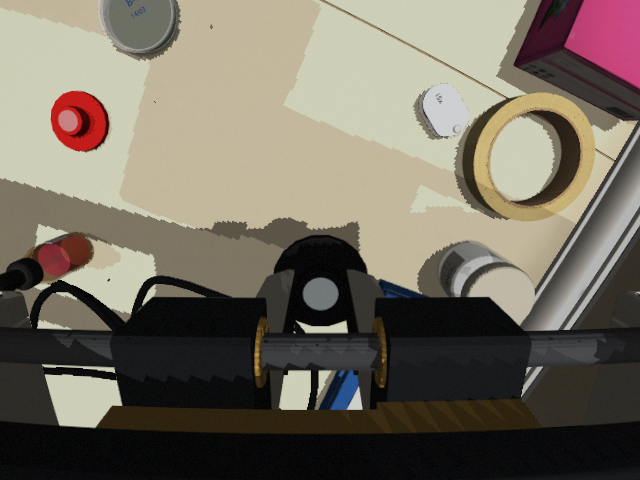

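Cap held by the stub, level, at (320,295).

```bash
python3 -m creep '[{"dx":-3.9,"dy":0,"dz":-4.6,"wx":0,"wy":0,"wz":0,"fingers":-0.9},{"dx":-3.9,"dy":0,"dz":-4.6,"wx":0,"wy":0,"wz":0,"fingers":-0.9},{"dx":-3.9,"dy":0,"dz":-4.6,"wx":0,"wy":0,"wz":0,"fingers":-0.9},{"dx":-3.9,"dy":0,"dz":-4.6,"wx":0,"wy":0,"wz":0,"fingers":-0.9},{"dx":-3.9,"dy":0,"dz":-4.6,"wx":0,"wy":0,"wz":0,"fingers":-0.9},{"dx":-3.9,"dy":0,"dz":-4.6,"wx":0,"wy":0,"wz":0,"fingers":-0.9},{"dx":-3,"dy":0,"dz":-3.4,"wx":0,"wy":0,"wz":0,"fingers":-0.9},{"dx":0,"dy":0,"dz":0,"wx":0,"wy":0,"wz":0,"fingers":-0.9}]' 25
python3 -c "
from h import *
go([.4508,-.261,.13],24.9)"
```

```text
time: 23.62
tcp_pos: [0.4488, -0.2408, 0.1268]
tcp_rot: [0.694, -0.686, -0.146, 0.161]
force: [-0.5, 0.6, 0.1]
grip_width: 0.249
t 23.62 tcp [ 0.4488 -0.2408  0.1268] psi 25.11 grip 0.249 F [-0.5  0.6  0.1]
  shift cm now-axes [-0.68 -0.34 -1.9 ]
  rotvec [-0.016  0.004 -0.018]  shift in goal axes [-0.67 -0.32 -1.91]
```

```bash
python3 -m creep '[{"dx":-0.7,"dy":0,"dz":-1.9,"wx":-0.016,"wy":0.004,"wz":-0.018,"fingers":-0.9},{"dx":0,"dy":0,"dz":0,"wx":0,"wy":0,"wz":0,"fingers":-0.9},{"dx":0,"dy":0,"dz":0,"wx":0,"wy":0,"wz":0,"fingers":-0.9}]'
python3 -c "
from h import *
go([.4508,-.261,.095],24.9)"
```

```text
time: 24.0
tcp_pos: [0.4487, -0.2572, 0.1227]
tcp_rot: [0.693, -0.688, -0.151, 0.153]
force: [-0.3, 0.1, 0.1]
grip_width: 0.252
t 24.0 tcp [ 0.4487 -0.2572  0.1227] psi 24.84 grip 0.252 F [-0.3  0.1  0.1]
  shift cm now-axes [ 0.04  2.77 -0.46]
  rotvec [-0.009 -0.001 -0.002]  shift in goal axes [ 0.03  2.77 -0.43]
```

```bash
python3 -m creep '[{"dx":0,"dy":1,"dz":-0.45,"wx":-0.009,"wy":0,"wz":-0.002,"fingers":-0.9},{"dx":0,"dy":1,"dz":0,"wx":0,"wy":0,"wz":0,"fingers":-0.9},{"dx":0,"dy":0,"dz":0,"wx":0,"wy":0,"wz":0,"fingers":-0.9}]'
python3 -c "
from h import *
go([.4508,-.261,.08],24.9)"
```

```text
time: 24.38
tcp_pos: [0.4507, -0.2586, 0.1005]
tcp_rot: [0.691, -0.69, -0.153, 0.153]
force: [-0.2, -0.6, -1.2]
grip_width: 0.247
t 24.38 tcp [ 0.4507 -0.2586  0.1005] psi 25.01 grip 0.247 F [-0.2 -0.6 -1.2]
  shift cm now-axes [-0.1   2.05 -0.23]
  rotvec [-0.001  0.002 -0.   ]  shift in goal axes [-0.1   2.05 -0.23]
```

```bash
python3 -m creep '[{"dx":-0.1,"dy":1.1,"dz":-0.23,"wx":0,"wy":0,"wz":0,"fingers":-0.9},{"dx":0,"dy":0.6,"dz":0,"wx":0,"wy":0,"wz":0,"fingers":-0.9},{"dx":0,"dy":0,"dz":0,"wx":0,"wy":0,"wz":0,"fingers":-0.9}]'
python3 -c "
from h import *
go([.4508,-.261,.0627],24.9)"
```

```text
time: 24.75
tcp_pos: [0.4508, -0.261, 0.0821]
tcp_rot: [0.691, -0.69, -0.153, 0.153]
force: [0.4, -0.0, 0.2]
grip_width: 0.251
t 24.75 tcp [ 0.4508 -0.261   0.0821] psi 25.03 grip 0.251 F [ 0.4 -0.   0.2]
  shift cm now-axes [-0.    1.94 -0.  ]
  rotvec [-0.002  0.002 -0.   ]  shift in goal axes [-0.    1.94  0.  ]
```

```bash
python3 -m creep '[{"dx":0,"dy":0.9,"dz":0,"wx":0,"wy":0,"wz":0,"fingers":-0.9},{"dx":0,"dy":0.8,"dz":0,"wx":0,"wy":0,"wz":0,"fingers":-0.9},{"dx":0,"dy":0.1,"dz":0,"wx":0,"wy":0,"wz":0,"fingers":-0.9},{"dx":0,"dy":0,"dz":0,"wx":0,"wy":0,"wz":0,"fingers":-0.9}]'
python3 -c "
from h import *
go([.4508,-.261,.0627],24.9)"
```

```text
time: 25.25
tcp_pos: [0.4509, -0.2612, 0.063]
tcp_rot: [0.691, -0.69, -0.153, 0.153]
force: [0.1, 0.7, -0.7]
grip_width: 0.247
t 25.25 tcp [ 0.4509 -0.2612  0.063 ] psi 25.01 grip 0.247 F [ 0.1  0.7 -0.7]
  shift cm now-axes [0.   0.03 0.03]
  rotvec [-0.001  0.002 -0.   ]  shift in goal axes [0.   0.03 0.03]
```

```bash
python3 -m creep '[{"dx":0,"dy":0.05,"dz":0,"wx":0,"wy":0,"wz":0,"fingers":-0.9},{"dx":0,"dy":0,"dz":0,"wx":0,"wy":0,"wz":0,"fingers":0},{"dx":0,"dy":0,"dz":0,"wx":0,"wy":0,"wz":0,"fingers":0},{"dx":0,"dy":0,"dz":0,"wx":0,"wy":0,"wz":0,"fingers":0},{"dx":0,"dy":-3,"dz":0,"wx":0,"wy":0,"wz":0,"fingers":0},{"dx":0,"dy":-5,"dz":0,"wx":0,"wy":0,"wz":0,"fingers":0},{"dx":0,"dy":-3,"dz":0,"wx":0,"wy":0,"wz":0,"fingers":0},{"dx":0,"dy":0,"dz":0,"wx":0,"wy":0,"wz":0,"fingers":0}]'
python3 -c "
from h import *
go([.5685,.1595,.15],24.9)
c=shot('wrist','wrist12');c=shot('side','side12')
P=cloud(load('wrist12'));circ(P,[.451,-.261],.059,.003,.0253,.0185,'cap')
q=P.reshape(-1,3);q=q[(abs(q[:,2]-.071)<.003)&(np.hypot(q[:,0]-.451,q[:,1]+.261)<.016)]; print(' stub',len(q),q.mean(0).round(4), cv2.minEnclosingCircle((q[:,:2]*1000).astype(np.float32)))
c=load('wrist12');cv2.imwrite('pics/w12z.png',cv2.resize(c['pixels'][110:300,220:420,::-1],None,fx=3,fy=3))
"
```

```text
time: 26.25
tcp_pos: [0.451, -0.2614, 0.1757]
tcp_rot: [0.691, -0.69, -0.153, 0.153]
force: [0.6, -0.2, -0.6]
grip_width: 0.501
t 26.25 tcp [ 0.451  -0.2614  0.1757] psi 25.01 grip 0.501 F [ 0.6 -0.2 -0.6]
  shift cm now-axes [28.44  2.61 33.18]
  rotvec [-0.001  0.002 -0.   ]  shift in goal axes [28.38  2.57 33.23]
cap 2050 [ 0.451  -0.2613] z 0.059
 stub 686 [ 0.4506 -0.2605  0.071 ] ((450.79852294921875, -260.7874755859375), 11.898481369018555)
```

View pics/w12z.png

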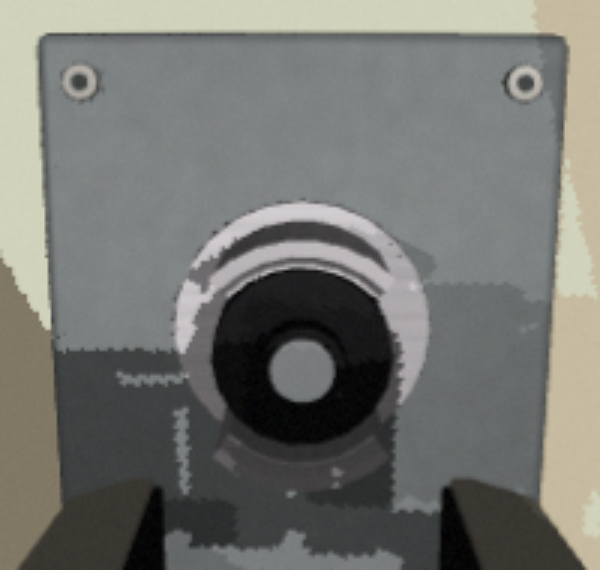

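View pics/side12.png

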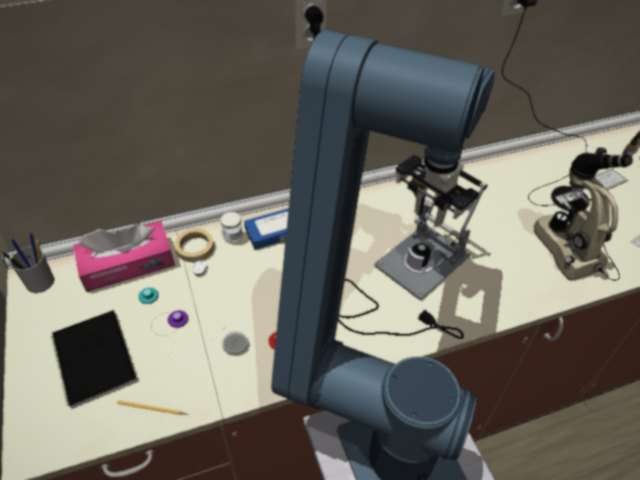

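Stack complete: cap disc centred in the jaws, stub top at z ≈ 0.071. Next the catch: rise and turn the tool 90°, fingers shut.

```bash
python3 -c "
from h import *
c=load('top3');P=cloud(c)
N=np.array([.4507,-.2611]);X=np.array([.421,-.907]);Y=np.array([.907,.421])
p=P[215:310,400:530].reshape(-1,3); d=p[:,:2]-N; L=np.c_[d@X,d@Y,p[:,2]]*1000
print('paddle pts'); q=L[(L[:,1]>70)&(L[:,2]>100)]; print(len(q),q.min(0).round(),q.max(0).round()); print(q[::6].round(0).tolist())
g=L[(L[:,2]>220)]; print('grip',len(g),g.mean(0).round(1),g.min(0).round(),g.max(0).round())
h=c['pixels'][215:310,400:530].reshape(-1,3)[(L[:,2]>220)]
k=g[h.max(1)<70]; print('dark',len(k),np.median(k,0).round(1),k.min(0).round(),k.max(0).round())
"
python3 -m creep '[{"dx":0,"dy":-6,"dz":0,"wx":0,"wy":0,"wz":0,"fingers":-1},{"dx":0,"dy":-5,"dz":0,"wx":0,"wy":0,"wz":0,"fingers":-1},{"dx":0,"dy":0,"dz":0,"wx":0,"wy":0.18,"wz":0,"fingers":-1},{"dx":0,"dy":0,"dz":0,"wx":0,"wy":0.18,"wz":0,"fingers":-1},{"dx":0,"dy":0,"dz":0,"wx":0,"wy":0.18,"wz":0,"fingers":-1},{"dx":0,"dy":0,"dz":0,"wx":0,"wy":0.18,"wz":0,"fingers":-1},{"dx":0,"dy":0,"dz":0,"wx":0,"wy":0.18,"wz":0,"fingers":-1},{"dx":0,"dy":0,"dz":0,"wx":0,"wy":0.18,"wz":0,"fingers":-1}]'
python3 -c "
from h import *
go([.570,-.285,.24],-65.1)"
```

```text
paddle pts
107 [ 63.  70. 131.] [ 83. 102. 167.]
[[82.0, 102.0, 161.0], [66.0, 101.0, 167.0], [81.0, 96.0, 165.0], [76.0, 96.0, 161.0], [69.0, 95.0, 165.0], [64.0, 95.0, 162.0], [65.0, 93.0, 156.0], [80.0, 87.0, 154.0], [76.0, 86.0, 156.0], [71.0, 86.0, 154.0], [67.0, 84.0, 155.0], [64.0, 85.0, 146.0], [77.0, 79.0, 147.0], [73.0, 79.0, 142.0], [70.0, 77.0, 142.0], [67.0, 76.0, 139.0], [63.0, 75.0, 141.0], [63.0, 73.0, 138.0]]
grip 405 [ 76.   -6.6 379.2] [-306.  -58.  221.] [ 146.   56. 1312.]
dark 223 [134.   -2.1 237.1] [-306.  -57.  226.] [ 142.   55. 1312.]
time: 27.35
tcp_pos: [0.4456, -0.2569, 0.2692]
tcp_rot: [0.672, -0.662, 0.247, -0.224]
force: [0.5, -0.1, -0.4]
grip_width: 0.004
t 27.35 tcp [ 0.4456 -0.2569  0.2692] psi -38.88 grip 0.004 F [ 0.5 -0.1 -0.4]
  shift cm now-axes [11.55  2.53  5.62]
  rotvec [ 0.006  0.458 -0.035]  shift in goal axes [ 7.79  2.92 10.11]
```

```bash
python3 -m creep '[{"dx":0,"dy":0,"dz":0,"wx":0,"wy":0.153,"wz":-0.02,"fingers":-1},{"dx":0,"dy":0,"dz":0,"wx":0,"wy":0.153,"wz":-0.015,"fingers":-1},{"dx":0,"dy":0,"dz":0,"wx":0,"wy":0.14,"wz":0,"fingers":-1},{"dx":3.9,"dy":0,"dz":5,"wx":0,"wy":0,"wz":0,"fingers":-1},{"dx":3.9,"dy":0,"dz":5,"wx":0,"wy":0,"wz":0,"fingers":-1},{"dx":0,"dy":0,"dz":0,"wx":0,"wy":0,"wz":0,"fingers":-1}]'
python3 -c "
from h import *
go([.570,-.285,.20],-65.1)"
```

```text
time: 28.1
tcp_pos: [0.5664, -0.2834, 0.2506]
tcp_rot: [0.594, -0.594, 0.392, -0.373]
force: [0.3, 0.5, -0.2]
grip_width: 0.001
t 28.1 tcp [ 0.5664 -0.2834  0.2506] psi -65.56 grip 0.001 F [ 0.3  0.5 -0.2]
  shift cm now-axes [0.41 5.05 0.34]
  rotvec [ 0.015 -0.008 -0.023]  shift in goal axes [0.29 5.06 0.26]
```

```bash
python3 -m creep '[{"dx":0.3,"dy":2.5,"dz":0.25,"wx":0.015,"wy":-0.008,"wz":-0.023,"fingers":-1},{"dx":0,"dy":2.5,"dz":0,"wx":0,"wy":0,"wz":0,"fingers":-1},{"dx":0,"dy":0,"dz":0,"wx":0,"wy":0,"wz":0,"fingers":-1}]'
python3 -c "
from h import *
go([.570,-.285,.18],-65.1)
shot('wrist','wrist13');shot('top','top13')"
```

```text
time: 28.48
tcp_pos: [0.5661, -0.283, 0.1936]
tcp_rot: [0.596, -0.596, 0.383, -0.377]
force: [1.0, 0.3, 0.2]
grip_width: 0.008
t 28.48 tcp [ 0.5661 -0.283   0.1936] psi -65.05 grip 0.008 F [1.  0.3 0.2]
  shift cm now-axes [0.35 1.36 0.27]
  rotvec [ 0.005  0.001 -0.008]  shift in goal axes [0.34 1.36 0.27]
```

View pics/wrist13.png

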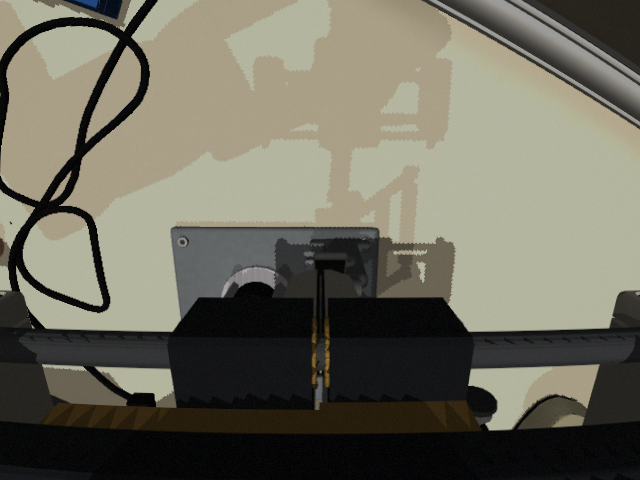

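Paddle tip is at (330,265), right ahead of the shut fingertips. Pressing down.

```bash
python3 -m creep '[{"dx":0.3,"dy":1.3,"dz":0.2,"wx":0.005,"wy":0,"wz":-0.008,"fingers":-1},{"dx":0,"dy":1.3,"dz":0,"wx":0,"wy":0,"wz":0,"fingers":-1},{"dx":0,"dy":1.3,"dz":0,"wx":0,"wy":0,"wz":0,"fingers":-1},{"dx":0,"dy":0,"dz":0,"wx":0,"wy":0,"wz":0,"fingers":-1}]'
python3 -c "
from h import *
go([.568,-.286,.13],-65.1)"
```

```text
time: 29.08
tcp_pos: [0.5725, -0.2869, 0.1583]
tcp_rot: [0.596, -0.596, 0.376, -0.385]
force: [-0.0, 0.2, -0.2]
grip_width: 0.004
t 29.07 tcp [ 0.5725 -0.2869  0.1583] psi -65.07 grip 0.004 F [-0.   0.2 -0.2]
  shift cm now-axes [-0.3   2.83 -0.39]
  rotvec [-0.007  0.001  0.01 ]  shift in goal axes [-0.27  2.83 -0.37]
```

```bash
python3 -m creep '[{"dx":-0.3,"dy":1.2,"dz":-0.3,"wx":-0.007,"wy":0,"wz":0.01,"fingers":-1},{"dx":0,"dy":1.2,"dz":0,"wx":0,"wy":0,"wz":0,"fingers":-1},{"dx":0,"dy":1.2,"dz":0,"wx":0,"wy":0,"wz":0,"fingers":-1},{"dx":0,"dy":0,"dz":0,"wx":0,"wy":0,"wz":0,"fingers":-1}]'
python3 -c "
from h import *
go([.568,-.286,.097],-65.1)"
```

```text
time: 29.58
tcp_pos: [0.5682, -0.2857, 0.1198]
tcp_rot: [-0.596, 0.596, -0.38, 0.38]
force: [-0.3, 0.2, -0.1]
grip_width: 0.006
t 29.57 tcp [ 0.5682 -0.2857  0.1198] psi -65.06 grip 0.006 F [-0.3  0.2 -0.1]
  shift cm now-axes [ 0.02  2.28 -0.03]
  rotvec [ 0.001  0.001 -0.   ]  shift in goal axes [ 0.02  2.28 -0.03]
```

```bash
python3 -m creep '[{"dx":0,"dy":1.2,"dz":0,"wx":0,"wy":0,"wz":0,"fingers":-1},{"dx":0,"dy":1.2,"dz":0,"wx":0,"wy":0,"wz":0,"fingers":-1}]'
python3 -m creep '[{"dx":0,"dy":0.5,"dz":0,"wx":0,"wy":0,"wz":0,"fingers":-1}]'
python3 -c "
from h import *
go([.568,-.286,.095],-65.1)
shot('side','side14');shot('top','top14')
c=load('side14');cv2.imwrite('pics/s14z.png',cv2.resize(c['pixels'][140:310,380:560,::-1],None,fx=3,fy=3))
"
```

```text
time: 29.82
tcp_pos: [0.5737, -0.2873, 0.1014]
tcp_rot: [0.597, -0.595, 0.376, -0.385]
force: [5.8, 9.3, 42.3]
grip_width: 0.007
time: 29.95
tcp_pos: [0.577, -0.2877, 0.0999]
tcp_rot: [0.597, -0.595, 0.373, -0.388]
force: [2.4, 2.3, 11.1]
grip_width: 0.001
t 29.95 tcp [ 0.577  -0.2877  0.0999] psi -65.08 grip 0.001 F [ 2.4  2.3 11.1]
  shift cm now-axes [-0.54  0.47 -0.75]
  rotvec [-0.015  0.     0.016]  shift in goal axes [-0.53  0.49 -0.75]
```

View pics/s14z.png

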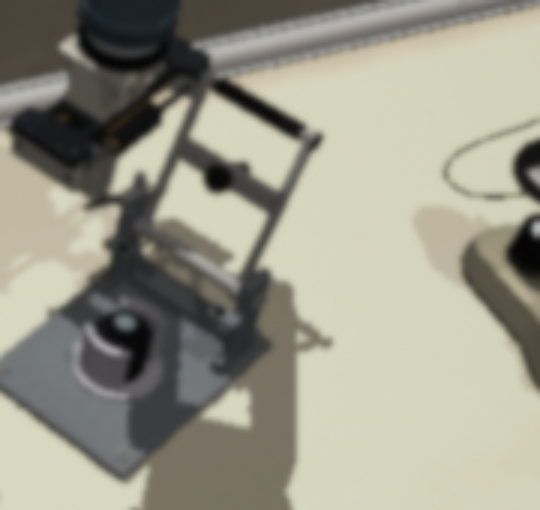

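```bash
python3 -m creep '[{"dx":0,"dy":-3,"dz":0,"wx":0,"wy":0,"wz":0,"fingers":-1},{"dx":0,"dy":-6,"dz":0.5,"wx":-0.015,"wy":0,"wz":0.016,"fingers":-0.3},{"dx":0,"dy":-6,"dz":0,"wx":0,"wy":0,"wz":0,"fingers":-0.3},{"dx":0,"dy":-5,"dz":0,"wx":0,"wy":0,"wz":0,"fingers":-0.3},{"dx":0,"dy":0,"dz":0,"wx":0,"wy":0,"wz":0,"fingers":-0.3}]'
python3 - <<'E'
from h import *
go([.568,-.286,.28],-65.1)
c=shot('top','top15');shot('side','side15');shot('wrist','wrist15')
N=np.array([.4507,-.2611]);X=np.array([.421,-.907]);Y=np.array([.907,.421])
for f in('side15','top15'):
    c=load(f);P=cloud(c);p=P[140:310,380:530].reshape(-1,3); d=p[:,:2]-N; L=np.c_[d@X,d@Y,p[:,2]]*1000
    q=L[(abs(L[:,0]-72)<15)&(L[:,1]>55)&(L[:,1]<125)&(L[:,2]>75)&(L[:,2]<200)]; print(f,len(q),q[::4].round(0).astype(int).tolist())
c=load('side15');cv2.imwrite('pics/s15z.png',cv2.resize(c['pixels'][140:310,380:560,::-1],None,fx=3,fy=3))
E
```

```text
time: 30.68
tcp_pos: [0.5797, -0.284, 0.3015]
tcp_rot: [0.596, -0.596, 0.382, -0.379]
force: [-0.3, -0.1, 0.0]
grip_width: 0.339
t 30.68 tcp [ 0.5797 -0.284   0.3015] psi -65.05 grip 0.339 F [-0.3 -0.1  0. ]
  shift cm now-axes [-0.3   2.15 -1.14]
  rotvec [ 0.002  0.001 -0.004]  shift in goal axes [-0.31  2.15 -1.14]
side15 189 [[84, 63, 148], [87, 58, 147], [84, 59, 144], [86, 59, 140], [85, 59, 137], [83, 60, 134], [73, 62, 136], [71, 69, 129], [73, 58, 134], [80, 86, 107], [66, 65, 131], [74, 58, 130], [78, 99, 96], [77, 86, 105], [60, 64, 132], [69, 58, 130], [86, 56, 120], [68, 86, 108], [64, 72, 120], [62, 59, 130], [86, 58, 115], [64, 86, 107], [62, 73, 117], [57, 58, 130], [78, 59, 116], [61, 90, 102], [63, 61, 121], [78, 58, 113], [61, 95, 94], [70, 59, 114], [70, 67, 105], [72, 57, 111], [67, 62, 107], [79, 57, 102], [70, 63, 101], [77, 55, 101], [70, 59, 100], [68, 61, 96], [81, 56, 90], [70, 58, 92], [67, 62, 88], [66, 66, 82], [71, 57, 85], [65, 65, 80], [69, 56, 83], [65, 65, 76], [58, 63, 79], [58, 56, 79]]
top15 0 []
```

View pics/s15z.png

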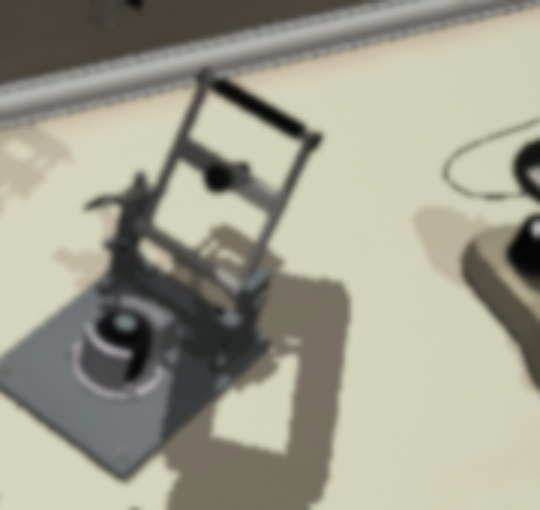

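View pics/wrist15.png

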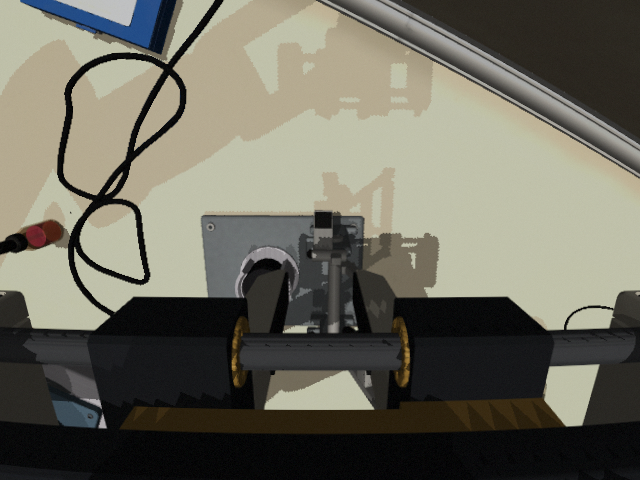

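Catch is fully off: paddle points 45° below level, bar up, stack untouched. Next the grip.

```bash
python3 -m creep '[{"dx":3,"dy":0,"dz":-5,"wx":0,"wy":0,"wz":0,"fingers":0},{"dx":3,"dy":0,"dz":-5,"wx":0,"wy":0,"wz":0,"fingers":0},{"dx":0,"dy":0,"dz":0,"wx":0,"wy":0,"wz":0,"fingers":0},{"dx":0,"dy":0,"dz":0,"wx":0,"wy":0,"wz":0,"fingers":0}]'
python3 - <<'E'
from h import *
go([.508,-.3845,.212],-65.1)
c=shot('wrist','wrist16');P=cloud(c)
N=np.array([.4507,-.2611]);X=np.array([.421,-.907]);Y=np.array([.907,.421])
p=P.reshape(-1,3); d=p[:,:2]-N; L=np.c_[d@X,d@Y,p[:,2]]*1000
m=(L[:,2]>215)&(L[:,2]<250)&(abs(L[:,1])<60)&(L[:,0]<170)
g=L[m]; print(len(g),np.median(g,0).round(1),np.percentile(g,[2,98],axis=0).round())
go([.508,-.3845,.212],-65.1)
E
```

```text
time: 31.32
tcp_pos: [0.5088, -0.378, 0.2839]
tcp_rot: [0.598, -0.595, 0.391, -0.368]
force: [-0.7, 0.2, 0.1]
grip_width: 0.5
t 31.32 tcp [ 0.5088 -0.378   0.2839] psi -64.94 grip 0.5 F [-0.7  0.2  0.1]
  shift cm now-axes [ 0.77  7.17 -0.25]
  rotvec [ 0.013  0.003 -0.03 ]  shift in goal axes [ 0.56  7.19 -0.35]
4028 [137.3   8.4 236.3] [[129. -51. 222.]
 [145.  58. 239.]]
t 31.38 tcp [ 0.5087 -0.378   0.2838] psi -64.92 grip 0.498 F [-0.8 -0.8 -0.2]
  shift cm now-axes [ 0.77  7.16 -0.24]
  rotvec [ 0.014  0.003 -0.03 ]  shift in goal axes [ 0.56  7.18 -0.34]
```

View pics/wrist16.png

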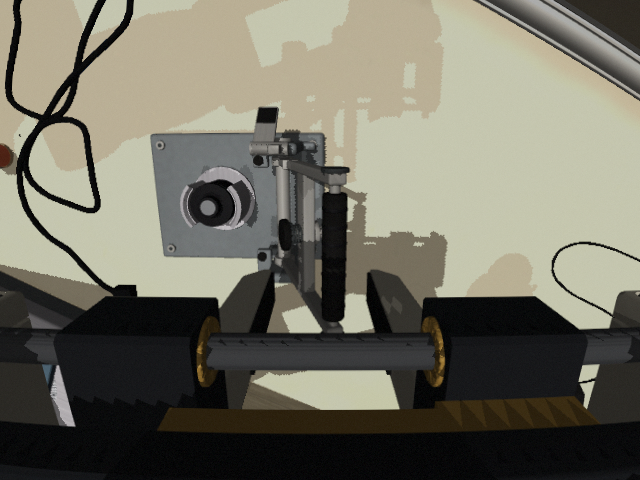

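Grip seen at (335,193–320), about 7 mm toward +x of the finger centre; agrees with the geometry.

```bash
python3 -m creep '[{"dx":0.7,"dy":1.5,"dz":-0.25,"wx":0.014,"wy":0.003,"wz":-0.03,"fingers":0},{"dx":0,"dy":0,"dz":0,"wx":0,"wy":0,"wz":0,"fingers":0},{"dx":0,"dy":0,"dz":0,"wx":0,"wy":0,"wz":0,"fingers":0}]'
python3 -c "
from h import *
go([.5083,-.3850,.212],-65.1)"
```

```text
time: 31.75
tcp_pos: [0.5111, -0.3815, 0.2674]
tcp_rot: [0.598, -0.596, 0.38, -0.378]
force: [0.4, -0.8, 0.4]
grip_width: 0.499
t 31.75 tcp [ 0.5111 -0.3815  0.2674] psi -64.83 grip 0.499 F [ 0.4 -0.8  0.4]
  shift cm now-axes [ 0.21  5.54 -0.4 ]
  rotvec [-0.     0.005 -0.003]  shift in goal axes [ 0.19  5.54 -0.4 ]
```

```bash
python3 -m creep '[{"dx":0.2,"dy":2,"dz":-0.4,"wx":0,"wy":0.005,"wz":-0.003,"fingers":0},{"dx":0,"dy":2,"dz":0,"wx":0,"wy":0,"wz":0,"fingers":0},{"dx":0,"dy":0.8,"dz":0,"wx":0,"wy":0,"wz":0,"fingers":0},{"dx":0,"dy":0,"dz":0,"wx":0,"wy":0,"wz":0,"fingers":0}]'
python3 -c "
from h import *
go([.5083,-.3850,.212],-65.1)"
```

```text
time: 32.25
tcp_pos: [0.5112, -0.3837, 0.2213]
tcp_rot: [-0.597, 0.597, -0.378, 0.381]
force: [-0.5, 0.4, 0.8]
grip_width: 0.496
t 32.25 tcp [ 0.5112 -0.3837  0.2213] psi -64.9 grip 0.496 F [-0.5  0.4  0.8]
  shift cm now-axes [-0.    0.93 -0.32]
  rotvec [-0.002  0.004  0.003]  shift in goal axes [-0.    0.93 -0.31]
```

```bash
python3 -m creep '[{"dx":0,"dy":0.9,"dz":-0.2,"wx":0,"wy":0,"wz":0,"fingers":0},{"dx":0,"dy":0,"dz":0,"wx":0,"wy":0,"wz":0,"fingers":-1},{"dx":0,"dy":0,"dz":0,"wx":0,"wy":0,"wz":0,"fingers":-1},{"dx":0,"dy":0,"dz":0,"wx":0,"wy":0,"wz":0,"fingers":-1},{"dx":0,"dy":0,"dz":0,"wx":0,"wy":0,"wz":0,"fingers":-1}]' 45
python3 -c "
from h import *
go([.5083,-.3850,.212],-65.1)"
```

```text
time: 32.88
tcp_pos: [0.5101, -0.3853, 0.2141]
tcp_rot: [-0.596, 0.597, -0.377, 0.382]
force: [0.4, 0.6, -1.1]
grip_width: 0.16
t 32.88 tcp [ 0.5101 -0.3853  0.2141] psi -64.89 grip 0.16 F [ 0.4  0.6 -1.1]
  shift cm now-axes [-0.1   0.21 -0.15]
  rotvec [-0.003  0.004  0.007]  shift in goal axes [-0.1   0.21 -0.15]
```

Gripped (15 mm). Pull along the arc in small chunks.

```bash
cat >> h.py <<'E'
def arc(step=10):
    p,M,s=tool(); N=np.array([.4507,-.2611]);X=np.array([.421,-.907]);Y=np.array([.907,.421])
    x=(p[:2]-N)@X*1000;y=(p[:2]-N)@Y*1000;z=p[2]*1000
    dx,dz=x-86.3,z-73.1; phi=np.degrees(np.arctan2(dx,dz)); print('t',round(s['time'],2),'phi',phi.round(2),'theta',np.radians(20-phi).round(3),'r',np.hypot(dx,dz).round(1),'y',y.round(1),'grip',round(float(s['grip_width']),3),'F',np.round(s['force'],1))
    a=np.radians(-65.1);A=np.array([np.cos(a),np.sin(a),0]);B=np.array([0,0,-1.]);D=np.c_[A,B,np.cross(A,B)];print(' rotvec',R.from_matrix(M.T@D).as_rotvec().round(3))
    px,pz=dx,dz
    for k in range(1,6):
        f=np.radians(phi-step*k); nx,nz=150*np.sin(f),150*np.cos(f); print('  dx %.2f dy %.2f'%((nx-px)/10,-(nz-pz)/10),end=';'); px,pz=nx,nz
    print()
E
python3 -m creep '[{"dx":-2.5,"dy":-0.6,"dz":0,"wx":0,"wy":0,"wz":0,"fingers":-1},{"dx":-2.6,"dy":-0.2,"dz":0,"wx":0,"wy":0,"wz":0,"fingers":-1}]'
python3 -c "
from h import *
arc()"
```

```text
time: 33.12
tcp_pos: [0.4906, -0.3429, 0.2231]
tcp_rot: [-0.595, 0.598, -0.374, 0.386]
force: [2.3, -3.4, -3.8]
grip_width: 0.156
t 33.12 phi 1.78 theta 0.318 r 150.1 y 1.7 grip 0.156 F [ 2.3 -3.4 -3.8]
 rotvec [-0.005  0.002  0.016]
  dx -2.61 dy 0.16;  dx -2.55 dy 0.60;  dx -2.40 dy 1.03;  dx -2.19 dy 1.43;  dx -1.91 dy 1.79;
```

Lever follows (catch clear).

```bash
python3 -m creep '[{"dx":-2.6,"dy":0.15,"dz":0,"wx":0,"wy":0,"wz":0.01,"fingers":-1},{"dx":-2.5,"dy":0.6,"dz":0,"wx":0,"wy":0,"wz":0,"fingers":-1}]' 55
python3 -c "
from h import *
arc()"
```

```text
time: 33.38
tcp_pos: [0.4703, -0.2991, 0.2167]
tcp_rot: [-0.595, 0.597, -0.374, 0.386]
force: [3.1, -5.9, -5.8]
grip_width: 0.159
t 33.38 phi -16.88 theta 0.644 r 150.1 y 1.8 grip 0.159 F [ 3.1 -5.9 -5.8]
 rotvec [-0.007  0.001  0.016]
  dx -2.42 dy 0.99;  dx -2.22 dy 1.38;  dx -1.95 dy 1.75;  dx -1.61 dy 2.06;  dx -1.23 dy 2.31;
```

```bash
python3 -m creep '[{"dx":-2.4,"dy":1,"dz":0,"wx":0,"wy":0,"wz":0.01,"fingers":-1},{"dx":-2.2,"dy":1.4,"dz":0,"wx":0,"wy":0,"wz":0,"fingers":-1}]'
python3 -c "
from h import *
arc()"
```

```text
time: 33.62
tcp_pos: [0.4524, -0.26, 0.1955]
tcp_rot: [-0.596, 0.597, -0.374, 0.387]
force: [-0.5, -4.0, 2.7]
grip_width: 0.155
t 33.62 phi -35.28 theta 0.965 r 149.9 y 2.0 grip 0.155 F [-0.5 -4.   2.7]
 rotvec [-0.009  0.001  0.017]
  dx -2.00 dy 1.68;  dx -1.67 dy 2.01;  dx -1.30 dy 2.27;  dx -0.88 dy 2.46;  dx -0.44 dy 2.58;
```

```bash
python3 -m creep '[{"dx":-2,"dy":1.7,"dz":-0.1,"wx":0,"wy":0,"wz":0.01,"fingers":-1},{"dx":-1.7,"dy":2.05,"dz":0,"wx":0,"wy":0,"wz":0,"fingers":-1}]'
python3 -c "
from h import *
arc()"
```

```text
time: 33.88
tcp_pos: [0.4378, -0.2282, 0.1607]
tcp_rot: [0.597, -0.596, 0.373, -0.387]
force: [-1.5, -4.2, 4.0]
grip_width: 0.159
t 33.88 phi -54.24 theta 1.296 r 149.9 y 2.1 grip 0.159 F [-1.5 -4.2  4. ]
 rotvec [-0.012  0.001  0.015]
  dx -1.35 dy 2.24;  dx -0.93 dy 2.44;  dx -0.49 dy 2.57;  dx -0.03 dy 2.61;  dx 0.42 dy 2.58;
```

```bash
python3 -m creep '[{"dx":-1.3,"dy":2.3,"dz":-0.1,"wx":0,"wy":0,"wz":0.01,"fingers":-1},{"dx":-0.9,"dy":2.5,"dz":0,"wx":0,"wy":0,"wz":0,"fingers":-1}]'
python3 -c "
from h import *
arc(8)"
```

```text
time: 34.12
tcp_pos: [0.4283, -0.2076, 0.1142]
tcp_rot: [0.599, -0.594, 0.375, -0.385]
force: [-2.1, -4.2, 5.4]
grip_width: 0.157
t 34.12 phi -74.11 theta 1.643 r 149.9 y 2.2 grip 0.157 F [-2.1 -4.2  5.4]
 rotvec [-0.014  0.002  0.008]
  dx -0.44 dy 2.05;  dx -0.14 dy 2.09;  dx 0.15 dy 2.09;  dx 0.44 dy 2.05;  dx 0.72 dy 1.97;
```

```bash
python3 -m creep '[{"dx":-0.4,"dy":2.1,"dz":-0.1,"wx":0,"wy":0,"wz":0.008,"fingers":-1},{"dx":-0.1,"dy":1.6,"dz":0,"wx":0,"wy":0,"wz":0,"fingers":-1},{"dx":0,"dy":0.8,"dz":0,"wx":0,"wy":0,"wz":0,"fingers":-1}]'
python3 -c "
from h import *
arc(3)"
```

```text
time: 34.5
tcp_pos: [0.4262, -0.2024, 0.0719]
tcp_rot: [0.601, -0.592, 0.376, -0.383]
force: [-16.4, 12.1, 71.1]
grip_width: 0.159
t 34.5 phi -90.45 theta 1.928 r 149.8 y 2.5 grip 0.159 F [-16.4  12.1  71.1]
 rotvec [-0.015  0.003  0.001]
  dx 0.01 dy 0.78;  dx 0.07 dy 0.78;  dx 0.11 dy 0.78;  dx 0.15 dy 0.77;  dx 0.19 dy 0.76;
```

On its stop, pushing hard (71 N). Ease off to a steadier push.

```bash
python3 -m creep '[{"dx":0,"dy":0.35,"dz":0,"wx":0,"wy":0,"wz":0,"fingers":-1},{"dx":0,"dy":0.35,"dz":0,"wx":0,"wy":0,"wz":0,"fingers":-1}]'
python3 -c "
from h import *
arc(3)"
```

```text
time: 34.75
tcp_pos: [0.4262, -0.2024, 0.0722]
tcp_rot: [0.601, -0.593, 0.375, -0.383]
force: [-11.1, 7.0, 34.8]
grip_width: 0.158
t 34.75 phi -90.33 theta 1.926 r 149.9 y 2.4 grip 0.158 F [-11.1   7.   34.8]
 rotvec [-0.015  0.005  0.004]
  dx 0.01 dy 0.78;  dx 0.07 dy 0.78;  dx 0.11 dy 0.78;  dx 0.15 dy 0.77;  dx 0.19 dy 0.76;
```

```bash
python3 -m creep '[{"dx":0,"dy":0.35,"dz":0,"wx":0,"wy":0,"wz":0,"fingers":-1},{"dx":0,"dy":0.35,"dz":0,"wx":0,"wy":0,"wz":0,"fingers":-1},{"dx":0,"dy":0.35,"dz":0,"wx":0,"wy":0,"wz":0,"fingers":-1}]'
python3 -c "
from h import *
arc(3)
shot('side','side20');shot('top','top20');shot('wrist','wrist20')
arc(3)
c=load('side20');cv2.imwrite('pics/s20z.png',cv2.resize(c['pixels'][140:310,360:540,::-1],None,fx=3,fy=3))"
```

```text
time: 35.12
tcp_pos: [0.4262, -0.2025, 0.0722]
tcp_rot: [0.6, -0.594, 0.373, -0.384]
force: [-11.0, 6.7, 34.3]
grip_width: 0.158
t 35.12 phi -90.33 theta 1.926 r 149.8 y 2.5 grip 0.158 F [-11.    6.7  34.3]
 rotvec [-0.016  0.007  0.009]
  dx 0.00 dy 0.79;  dx 0.07 dy 0.78;  dx 0.11 dy 0.78;  dx 0.15 dy 0.77;  dx 0.19 dy 0.76;
t 35.27 phi -90.32 theta 1.925 r 149.8 y 2.5 grip 0.158 F [-10.5   7.4  34.3]
 rotvec [-0.016  0.007  0.009]
  dx 0.00 dy 0.79;  dx 0.07 dy 0.78;  dx 0.11 dy 0.78;  dx 0.15 dy 0.77;  dx 0.19 dy 0.76;
```

View pics/s20z.png

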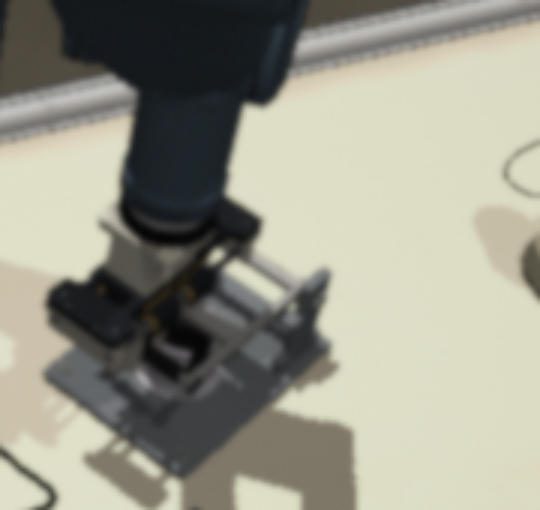

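View pics/wrist20.png

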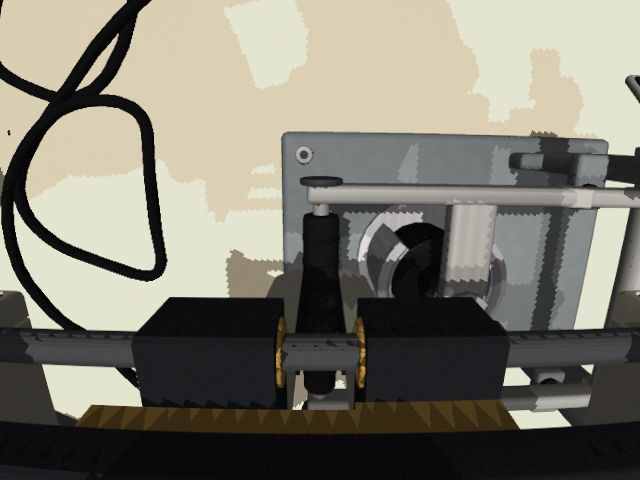

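View pics/top20.png

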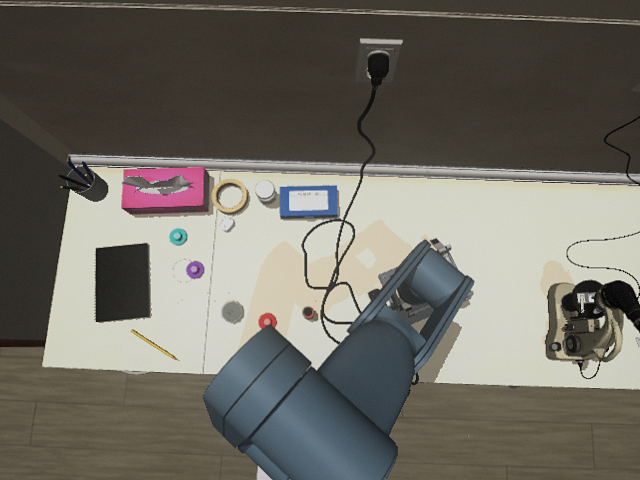

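The lever is level. Its bridge and pad sit over the cap at (470,250), the catch is still off at (545,160), and the bystanders are where they started. The push holds steady at 34 N, so I'm handing in.

```bash
python3 -c "
from h import *
print(hand_in()); arc(3)"
```

```text
the job is handed in; nothing more can be done
None
the job is handed in; nothing more can be done
```

I loaded the cup, ring and lens cap into the nest and let go of each one. Then I flipped the catch fully off, pulled the lever down by its grip to the stop and handed in while still holding it, at about 35 s.

**Stack:** After I let go of each part, the wrist depth fits put it within about 1 mm of the nest axis. The heights agreed to about 1–2 mm, and the readings were consistently about 1 mm low in that camera. I did not re-measure the stack once the lever was down, because the lever and gripper hide it. The last pictures only show the pad over the cap.

**Catch:** The paddle points lie 45° below level, so the catch reads about 1.57 rad. The last wrist picture still shows it off.

**Lever:** The angle worked out from the tool position is about 1.925 rad, steady at a 34 N downward push. The grip was set to 55 N and the fingers are 14.7 mm apart on the 16 mm sleeve. I could not measure the pad's force on the cap directly.

**Force peaks:** The push reached about 71 N when the lever met its stop, and I eased it off straight away. It reached about 42 N when the catch met its end stop, taken by the fingertips. I saw no sign of the arm or gripper body pressing on anything.

**Bystanders:** The last top picture shows the dish, loupe, jar and dropper where they were at the start, judged by eye.

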